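# Release the radio's battery tray with the pin and take out the battery pack

## Robot

A 6-joint arm with a two-finger parallel gripper is mounted at the origin on the work surface. World frame = base frame: x ahead of the robot, y to its left, z up, the work surface at z = 0. Lengths are in m, angles in rad, forces in N, time in s.
With the tool pointing down it reaches from about 0.375 to 0.975 m from the base axis. Payload 3.8 kg.
Tool frame: the origin (TCP) lies on the centre line of the jaws, within the pads' length; the fingertips stand 22 mm ahead of it and the grasp point (between the pads) lies 3 mm ahead of it; x points along the fingers, y is the direction in which the jaws open and shut, and the axes are right-handed (so a half turn about x gives the same grasp; the last joint's range is limited). The gripper opens to 85 mm and grips with 20 to 120 N. Pads are 22 mm wide; open, the fingers measure 114 mm over their backs; the gripper's body (76 mm by 85 mm) begins 54 mm behind the grasp point. The pads swing forward as they close: fully open they stand 13 mm farther back than shut.
Start: joints at [-1.241, 0.264, 1.604, -0, 1.274, -0.037], TCP at [0.242, -0.63, 0.253] pointing down, gripper open.
Joint ranges: [-2.63, 2.63], [-0.94, 2.18], [0.31, 2.57], [-1.31, 4.45], [0, 2.66], [-2.55, 2.55]. Speed limits (rad/s): [2.57, 2.57, 3.14, 3.14, 3.14, 3.14].

## Interface

Orientations are given as a rotation vector (axis times angle).
In Python, from workcell import monitor, eyes, finish_job gives the robot as it stands. The module is installed in compiled form; this text tells all that it offers.
- The arm moves only by the tool play_rows, never from a script. Its argument "deltas" is a list of rows, each an object of numbers: "wx", "wy", "wz": the turn, a rotation vector about the world's x, y, z in degrees; "x", "y", "z": the shift along the world's x, y, z in mm; "fingers": the closure, from -1 (fully open) to 1 (shut), so that 0 is half open. A call has 1 to 20 rows; each row is the pose to reach, as a shift and turn from the pose commanded when the call began; what a row does not reach only later rows make up. A row lasts 1/8 s, in which the tool goes at most 62.5 mm and 10.7 degrees, less where a joint would pass 70% of its speed; a pose out of reach is approached as far as the arm can. A call with a gripper value outside its range is refused whole. The fingers move at their own pace and stop on an object; "grip_force" is the grip in N (left out, the last holds). Time passes only in rows, so rows that repeat a pose let the fingers close. It gives the time, the measured TCP pose, the force and the opening at its end, in the units of the state.
- monitor.read_state(): the state, without advancing time (a new reading comes with each control period).
- eyes.read_camera(name): name is "scene" or "top" or "wrist"; returns a dict with "frame" (420x560x3 uint8, red, green, blue), "depth" (420x560 float32, m along the optical axis (not along the pixel's ray), 0 where there is no reading), "K" (3x3 intrinsics, pixels), "view" (4x4, takes a point from world to camera coordinates); the wrist camera has in their place "tool_from_camera" (4x4, takes a point from camera to tool coordinates, whose origin is the TCP and whose axes are the tool frame's). Camera axes: x right, y down, z forward; pixel columns grow to the right and rows downward; lengths in m; the calibration is good to about 2 mm. A picture is of the moment at which its call begins: read the wrist's pose just before it.
- finish_job(): hands the job in, once; it reports no verdict.
The state is a dict: "time": time; "q": joint angles; "joint_vel": joint speeds; "joint_torque": joint torques, N m; "tool_pos": TCP position; "tcp_rot": TCP orientation; "wrist_force": force on the tool from outside, world axes, zero at the start; "torque": the same for the moment, N m; "width": opening from 0.0 (shut) to 1.0 (fully open).
Only numpy, scipy, OpenCV 4.12 (cv2) and the standard library are available. Lean on these libraries where they do the work, as an engineer would, in place of code of your own. Each camera call takes 0.05 s, during which the arm holds its last target.

## Task

Take the pin from the phone stand and push it through the small hole in the radio's sloping shoulder until the hidden latch lets the battery tray spring out. Put the pin back upright in its socket in the stand, then pull the tray out by its tab as far as it goes and leave it open. Lift the battery pack out and set it down gently, not dropped, on its underside in the wooden dish; do not disturb the remote, the tea-light holder or the vase.

Things in the scene. Friction and masses are not known exactly. Their poses are not given: they have to be found in the camera images.
- radio: Grey table radio 130 deep (its x) x 240 wide (its y) x 110 high, fixed. Origin: centre of underside. Knob and speaker on its +x side; its rear, with the battery tray, faces its -x, roughly towards the robot. Rear wall upright to 70 high (x = -65), then a flat shoulder slopes up at 35 deg from level to the flat top (x = -8, 110 high).
- latch_hole (a point): Mouth centre of the round 12 mm access hole in the sloping shoulder (12 mm thick), at (-36.5, 75, 90) mm in the radio's frame. It runs square to the shoulder: a rod goes in 35 deg from vertical, along (0.574, 0, -0.819) in the radio's frame (down and towards the radio's front).
- tray (a joint): Slide of the battery tray in m: 0 shut and latched, grows as it comes out along the radio's -x. When the latch trips a spring throws it out to about 0.018 to 0.022; end stop 0.080. About 1 N of friction plus light damping; it stays where left, and latches again only if pushed fully in.
- tray_tab (a point): Centre of the tray's pull tab: 10 mm thick (radio's y), 30 long (out along the radio's -x), 20 tall; 42 mm above the counter, 15 mm out from the tray's front face. Moves with the tray. Tray 70 long x 180 wide; its front rises to 62 mm above the counter, inner floor 14 mm above it, side and back walls 18 mm tall.
- pin_grip (a point): Release pin, centre of its wooden handle. Steel rod 7 mm diameter, 40 long, below a round handle 16 mm diameter, 70 long; 35 g. Its z axis points from tip to handle end; this point is 75 mm from the tip. Starts upright in the stand's socket, its shoulder on the stand's top; this point is then 81 mm above the counter.
- pin_tip (a point): Free end of the pin's steel rod, 75 mm below the handle's centre along the pin's axis. 6 mm above the counter when in its socket.
- stand_socket (a point): Centre of the mouth of the pin socket in the top of the dark hard silicone phone stand, 46 mm above the counter. Round hole 11 mm wide, right through. The stand is fixed: a block 50 x 76 x 46 mm with the socket in the middle, and a 24 mm high lip 50 mm in front of it (its -x).
- pack_center (a point): Centre of the black battery pack: 50 long (its x) x 26 wide (its y) x 30 mm tall, 90 g. Lies loose near the middle of the tray, long side along the radio's x, on the tray floor, and rides out with the tray. Inside the radio at the start, within reach only when the tray is out.
- dish: Fixed shallow wooden dish, 140 (its x) x 120 (its y) x 20 mm high, wall 6 mm, inner floor 6 mm above the counter. Origin: centre of its underside.
- remote: Silver-grey television remote 165 x 45 x 18 mm, lying loose. Bystander. Origin: centre of its underside.
- holder: Stainless steel tea-light holder, 68 mm across, 40 mm high, loose. Bystander. Origin: centre of its underside.
- vase: Empty glass vase, 84 mm across, 180 mm high, loose. Bystander. Origin: centre of its underside.
- latch (a joint): Hidden spring plunger in the hole, travel in m along the hole: 0 at rest (its top 18 mm below the hole's mouth), lets the tray go at about 0.006 to 0.007 (pin tip 25 mm below the mouth), end stop 0.012 (30 mm). It takes 2.4 N to start, about 5 N to trip, 7 N at the stop, and springs back. The tray cannot open until it is tripped.
Mind the look-alikes: they are no part of the job. Several things look just like the part that bears stand_socket: the one meant starts farthest to the robot's right.

How it is judged:
By the outcome, as a careful person would: the job done as asked, in the order asked, and still so for the second after the job is handed in, with the robot touching nothing.
It also fails if it takes over 67 s, if anything falls off the work surface, if the arm or the gripper's body presses on something with over 40 N, if the wrist force passes 120 N, or if a joint passes its speed limit or range.

## Working session

There is one attempt and no reset: what is moved stays moved. The work goes in short steps, Python scripts to look and compute and a tool call to move; the robot and the scene stay as the last step left them, time stands still between calls to the robot, and variables do not carry over. Pictures are saved under pics/ and viewed, and the job is handed in when it is done.

Besides the shell and the picture viewer there is one more tool, called after "Emit:" as name(argument=value, ...) on one line, values as JSON. play_rows: Moves the arm, as the interface text tells. Its arguments: {"type":"object","properties":{"deltas":{"type":"array"},"grip_force":{"type":"number"}},"required":["deltas"]}

```bash
mkdir -p pics; python3 - <<'E'
from workcell import monitor, eyes
import cv2, numpy as np
print(monitor.read_state())
for n in ["scene","top"]:
    d=eyes.read_camera(n)
    cv2.imwrite(f"pics/{n}0.png",d["frame"][:,:,::-1])
    np.savez(f"{n}0.npz",**d)
    print(n,d["K"],d["view"])
E
```

```text
{'time': 0.0, 'q': array([-1.24089640e+00,  2.64788784e-01,  1.60536119e+00, -2.27644916e-05,
        1.27368063e+00, -3.69061543e-02]), 'joint_vel': array([ 0.00219389,  0.00080356,  0.00053564,  0.00161311, -0.00084168,
       -0.0001179 ]), 'joint_torque': array([-1.04717976e-03, -5.15119064e+01, -3.67315471e+01, -1.42605204e-04,
        1.27992526e-02, -2.43793657e-06]), 'tool_pos': array([ 0.24184994, -0.6294683 ,  0.25194487]), 'tcp_rot': array([ 2.02177954,  0.37736154, -2.02249567]), 'wrist_force': array([-0.36238116, -0.8786789 ,  0.3927898 ]), 'torque': array([-0.01994307,  0.03011027, -0.00326128]), 'width': 1.0003826312043647}
scene [[381.81211796   0.         283.68553769]
 [  0.         381.81211796 210.93498933]
 [  0.           0.           1.        ]] [[-0.12687586  0.99191538 -0.00252721  0.05223711]
 [ 0.78820674  0.09927208 -0.60735096 -0.33790894]
 [-0.60218988 -0.07905014 -0.79442962  1.26444687]
 [ 0.          0.          0.          1.        ]]
top [[405.41693815   0.         287.06180541]
 [  0.         405.41693815 209.31581471]
 [  0.           0.           1.        ]] [[ 0.00359192 -0.99993819 -0.01052245  0.02586843]
 [-0.98899466 -0.00199585 -0.14793776  0.49490656]
 [ 0.14790761  0.01093802 -0.98894069  1.03452341]
 [ 0.          0.          0.          1.        ]]
```

View pics/scene0.png

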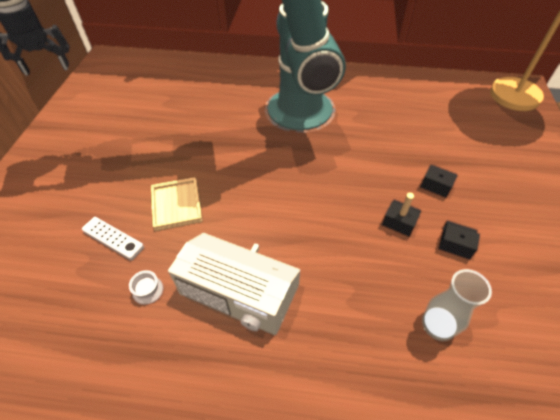

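View pics/top0.png

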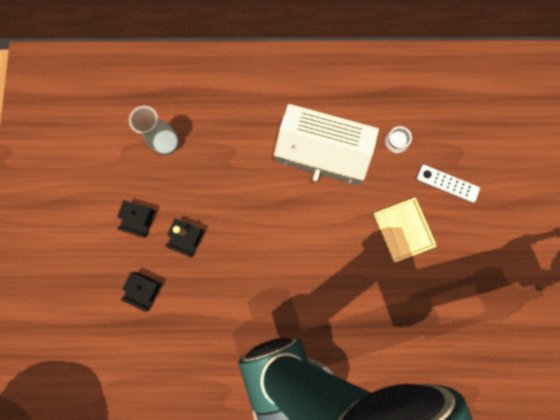

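The three stands are at top-view (185,237), (137,218) and (142,290). The rightmost one, (185,237), holds the pin. The radio is at about (326,143), with its tab at (316,175) and the hole at about (293,147). The dish is at (405,230). Next I'll measure these from depth.

```bash
cat > h.py <<'E'
import numpy as np, cv2
from scipy.spatial.transform import Rotation as R
def cloud(d, T=None):
    # world points HxWx3
    K=d["K"]; z=d["depth"].astype(float)
    v,u=np.mgrid[:z.shape[0],:z.shape[1]]
    pc=np.stack([(u-K[0,2])/K[0,0]*z,(v-K[1,2])/K[1,1]*z,z],-1)
    M=np.linalg.inv(d["view"]) if T is None else T
    P=pc@M[:3,:3].T+M[:3,3]
    P[z==0]=np.nan
    return P
def proj(d,p):
    V=d["view"]; c=V[:3,:3]@np.asarray(p)+V[:3,3]
    return d["K"][0,0]*c[0]/c[2]+d["K"][0,2], d["K"][1,1]*c[1]/c[2]+d["K"][1,2]
def wristT(s,d):
    W=np.eye(4); W[:3,:3]=R.from_rotvec(s["tcp_rot"]).as_matrix(); W[:3,3]=s["tool_pos"]
    return W@d["tool_from_camera"]
E
python3 - <<'E'
from h import *
t=dict(np.load("top0.npz")); s=dict(np.load("scene0.npz"))
P=cloud(t); f=t["frame"]
for n,(u,v) in dict(counter=(250,250),stand=(190,240),pin=(177,230),tab=(316,177),top=(330,120),dish=(405,230),holder=(398,140),remote=(445,183)).items(): print(n,P[v,u])
# radio top
r=P[90:200,260:400].reshape(-1,3)
top=r[abs(r[:,2]-.110)<.003][:,:2].astype(np.float32)
for lo in (.107,.065,.03):
    a=r[r[:,2]>lo][:,:2].astype(np.float32)
    print(lo,len(a),cv2.minAreaRect(a))
print(cv2.minAreaRect(top))
def reg(n,u0,u1,v0,v1,lo,hi):
    r=P[v0:v1,u0:u1].reshape(-1,3); a=r[(r[:,2]>lo)&(r[:,2]<hi)]
    print(n,len(a),a.mean(0),cv2.minAreaRect(a[:,:2].astype(np.float32)))
reg("stand",155,215,210,265,.042,.05)
reg("standall",155,215,210,265,.015,.05)
reg("pin",155,215,210,265,.06,.13)
reg("dishrim",365,445,190,270,.012,.03)
for nm,(d,bx) in dict(top=(t,(140,60,300,240)),scene=(s,(130,160,320,180))).items():
    pass
cv2.imwrite("pics/c1.png",cv2.resize(f[90:280,110:450,::-1],None,fx=2.3,fy=2.3,interpolation=cv2.INTER_CUBIC))
cv2.imwrite("pics/c2.png",cv2.resize(s["frame"][160:340,140:480,::-1],None,fx=2.3,fy=2.3,interpolation=cv2.INTER_CUBIC))
E
```

```text
counter [ 3.89214524e-01  1.27259866e-01 -2.29071106e-04]
stand [0.41216065 0.27824182 0.04903413]
pin [0.43149771 0.29394505 0.11663493]
tab [ 0.57876914 -0.04883282  0.05224466]
top [ 0.71291025 -0.08166954  0.11194487]
dish [ 0.44372419 -0.2897518   0.00693843]
holder [ 0.6906427  -0.2767584   0.01968768]
remote [ 0.56994543 -0.39855151  0.02059766]
0.107 2747 ((0.6841104030609131, -0.07903090119361877), (0.2402881383895874, 0.08746286481618881), 74.6076889038086)
0.065 5072 ((0.6619669795036316, -0.07236802577972412), (0.2408624142408371, 0.1329503357410431), 73.53125)
0.03 5492 ((0.6514932513237, -0.10700440406799316), (0.32719850540161133, 0.1768764704465866), 83.05819702148438)
((0.6841104030609131, -0.07903090119361877), (0.2402881383895874, 0.08746286481618881), 74.6076889038086)
stand 462 [0.43275119 0.29352582 0.04629684] ((0.4335910975933075, 0.2953799068927765), (0.07738137990236282, 0.0498160645365715), 67.99565124511719)
standall 652 [0.42266483 0.29507023 0.03997069] ((0.419564813375473, 0.3009982705116272), (0.07748223841190338, 0.08000805228948593), 67.9436264038086)
pin 70 [0.43218661 0.29247708 0.10011085] ((0.43283647298812866, 0.2944471836090088), (0.01333207543939352, 0.013938230462372303), 9.489803314208984)
dishrim 509 [ 0.44464664 -0.28745382  0.01931836] ((0.4588029980659485, -0.3244529366493225), (0.1398906409740448, 0.20253388583660126), 21.055011749267578)
```

View pics/c1.png

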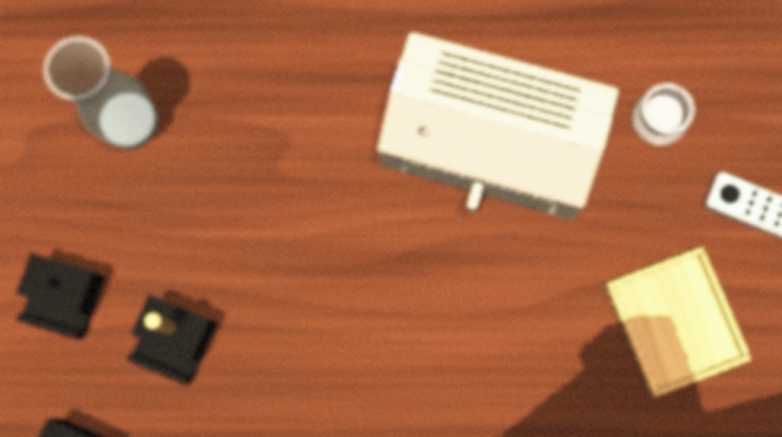

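View pics/c2.png

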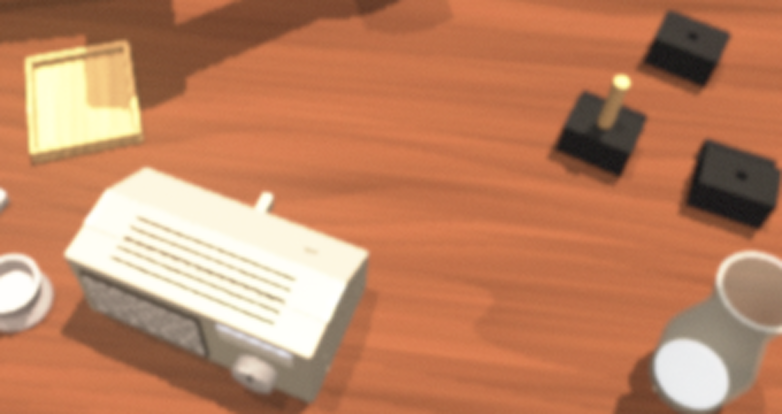

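```bash
python3 - <<'E'
from h import *
from workcell import monitor, eyes
s=monitor.read_state(); d=eyes.read_camera("wrist")
print(d["tool_from_camera"].round(4), d["K"][0,0])
M=R.from_rotvec(s["tcp_rot"]).as_matrix(); print(M.round(3))
t=dict(np.load("top0.npz"));P=cloud(t)
Q=P[90:200,260:400]; 
# shoulder plane
from scipy.optimize import least_squares
r=Q.reshape(-1,3); r=r[(r[:,2]>.075)&(r[:,2]<.105)]
c=r.mean(0);n=np.linalg.svd(r-c)[2][2]; n*=np.sign(n[2]); print("shoulder n",n,"slope",np.degrees(np.arccos(n[2])),"yaw",np.degrees(np.arctan2(-n[1],-n[0])), len(r))
# dish
def reg(n,u0,u1,v0,v1,lo,hi):
    r=P[v0:v1,u0:u1].reshape(-1,3); a=r[(r[:,2]>lo)&(r[:,2]<hi)]
    print(n,len(a),a.mean(0),cv2.minAreaRect(a[:,:2].astype(np.float32)))
reg("dish",370,437,203,265,.004,.03)
reg("vase",125,185,100,160,.02,.2)
E
```

```text
[[-1.100e-03 -3.268e-01  9.451e-01 -1.201e-01]
 [ 1.000e+00  4.000e-04  1.400e-03  7.000e-04]
 [-8.000e-04  9.451e-01  3.268e-01 -8.360e-02]
 [ 0.000e+00  0.000e+00  0.000e+00  1.000e+00]] 312.7323218161513
[[-0.001  0.359 -0.933]
 [ 0.002 -0.933 -0.359]
 [-1.    -0.002 -0.   ]]
shoulder n [-0.53082372  0.15483375  0.83321827] slope 33.569234326644 yaw -16.26121558212468 1813
dish 2330 [ 0.44201322 -0.28723972  0.00947834] ((0.4353652596473694, -0.28418391942977905), (0.16479773819446564, 0.1804305464029312), 0.08029098808765411)
vase 1403 [0.68364638 0.3625219  0.11790568] ((0.6857761144638062, 0.36365699768066406), (0.0776531845331192, 0.07762766629457474), 0.06900759041309357)
```

```bash
python3 - <<'E'
from h import *
t=dict(np.load("top0.npz"));P=cloud(t)
print(P[147,294], P[145:150,290:299,2].round(3))
psi=np.radians(-16.2); c=np.array([.662,-.0724])
Rz=np.array([[np.cos(psi),-np.sin(psi)],[np.sin(psi),np.cos(psi)]])
for p in [(-36.5,75),(-80,0)]: print(c+Rz@np.array(p)/1000)
E
```

```text
[0.65401757 0.00932527 0.07323675] [[0.094 0.092 0.092 0.076 0.073 0.081 0.096 0.095 0.094]
 [0.09  0.095 0.085 0.074 0.07  0.077 0.074 0.094 0.093]
 [0.089 0.087 0.083 0.074 0.073 0.072 0.075 0.091 0.093]
 [0.087   nan 0.09  0.084 0.076 0.079 0.089 0.091 0.091]
 [0.085 0.089 0.085 0.088 0.086 0.089 0.088 0.09  0.089]]
[0.64787361 0.0098052 ]
[ 0.58517651 -0.05008071]
```

Emit:
play_rows(deltas=[{"x":388,"y":629,"z":-10,"wz":143,"fingers":-1},{"x":388,"y":629,"z":-10,"wz":143,"fingers":-1},{"x":388,"y":629,"z":-10,"wz":143,"fingers":-1},{"x":388,"y":629,"z":-10,"wz":143,"fingers":-1},{"x":388,"y":629,"z":-10,"wz":143,"fingers":-1},{"x":388,"y":629,"z":-10,"wz":143,"fingers":-1},{"x":388,"y":629,"z":-10,"wz":143,"fingers":-1},{"x":388,"y":629,"z":-10,"wz":143,"fingers":-1},{"x":388,"y":629,"z":-10,"wz":143,"fingers":-1},{"x":388,"y":629,"z":-10,"wz":143,"fingers":-1},{"x":388,"y":629,"z":-10,"wz":143,"fingers":-1},{"x":388,"y":629,"z":-10,"wz":143,"fingers":-1},{"x":388,"y":629,"z":-10,"wz":143,"fingers":-1},{"x":388,"y":629,"z":-10,"wz":143,"fingers":-1},{"x":388,"y":629,"z":-10,"wz":143,"fingers":-1},{"x":388,"y":629,"z":-10,"wz":143,"fingers":-1}])

```text
schema error: expected keys wx, wy, wz, x, y, z, fingers
```

All keys are required in every row.

Emit:
play_rows(deltas=[{"wx":0,"wy":0,"wz":143,"x":388,"y":629,"z":-10,"fingers":-1},{"wx":0,"wy":0,"wz":143,"x":388,"y":629,"z":-10,"fingers":-1},{"wx":0,"wy":0,"wz":143,"x":388,"y":629,"z":-10,"fingers":-1},{"wx":0,"wy":0,"wz":143,"x":388,"y":629,"z":-10,"fingers":-1},{"wx":0,"wy":0,"wz":143,"x":388,"y":629,"z":-10,"fingers":-1},{"wx":0,"wy":0,"wz":143,"x":388,"y":629,"z":-10,"fingers":-1},{"wx":0,"wy":0,"wz":143,"x":388,"y":629,"z":-10,"fingers":-1},{"wx":0,"wy":0,"wz":143,"x":388,"y":629,"z":-10,"fingers":-1},{"wx":0,"wy":0,"wz":143,"x":388,"y":629,"z":-10,"fingers":-1},{"wx":0,"wy":0,"wz":143,"x":388,"y":629,"z":-10,"fingers":-1},{"wx":0,"wy":0,"wz":143,"x":388,"y":629,"z":-10,"fingers":-1},{"wx":0,"wy":0,"wz":143,"x":388,"y":629,"z":-10,"fingers":-1},{"wx":0,"wy":0,"wz":143,"x":388,"y":629,"z":-10,"fingers":-1},{"wx":0,"wy":0,"wz":143,"x":388,"y":629,"z":-10,"fingers":-1},{"wx":0,"wy":0,"wz":143,"x":388,"y":629,"z":-10,"fingers":-1}])

```text
time: 2.02
tool_pos: [0.6299, -0.0008, 0.2427]
tcp_rot: [0.219, 1.561, -0.219]
wrist_force: [0.9, -0.8, 0.0]
width: 0.997
```

```bash
python3 - <<'E'
from h import *
from workcell import monitor, eyes
s=monitor.read_state(); d=eyes.read_camera("wrist")
print(s["q"].round(3),s["joint_vel"].round(2).tolist(),s["tool_pos"]); print(R.from_rotvec(s["tcp_rot"]).as_matrix().round(3))
d["W"]=wristT(s,d); np.savez("w1.npz",**d)
cv2.imwrite("pics/w1.png",d["frame"][:,:,::-1])
t=eyes.read_camera("top"); np.savez("top1.npz",**t); cv2.imwrite("pics/top1.png",t["frame"][:,:,::-1])
E
```

```text
[-0.041  0.187  1.717 -0.     1.239 -1.332] [-0.01, -0.01, 0.0, 0.0, -0.0, 0.02] [ 0.62985002 -0.00077921  0.24274492]
[[-0.001  0.276  0.961]
 [ 0.     0.961 -0.276]
 [-1.    -0.    -0.001]]
```

View pics/w1.png

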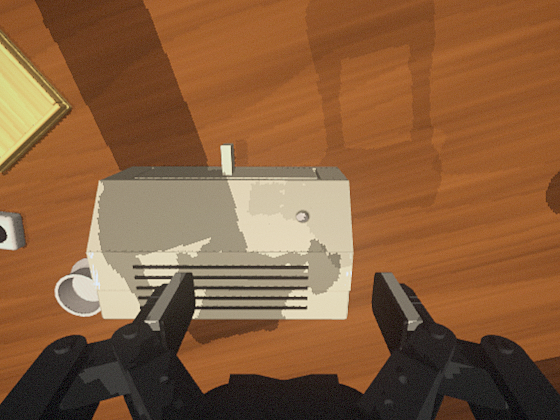

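The wrist view shows the shoulder with the hole at (302,216) and the tab at (228,160). The edges look square in the picture, so the yaw match is good.

```bash
python3 - <<'E'
from h import *
d=dict(np.load("w1.npz"));P=cloud(d,d["W"]); f=d["frame"]
cv2.imwrite("pics/w1h.png",cv2.resize(f[196:236,282:322,::-1],None,fx=12,fy=12,interpolation=cv2.INTER_NEAREST))
r=P[190:240,130:340].reshape(-1,3); r=r[(r[:,2]>.075)]
for i in range(4):
    c=r.mean(0);n=np.linalg.svd(r-c,full_matrices=False)[2][2]; n*=np.sign(n[2]); r=r[abs((r-c)@n)<.003]
print("shoulder slope",np.degrees(np.arccos(n[2])),"yaw",np.degrees(np.arctan2(-n[1],-n[0])),len(r),c)
K=d["K"];o=d["W"][:3,3]
def ray(u,v):
    return d["W"][:3,:3]@np.array([(u-K[0,2])/K[0,0],(v-K[1,2])/K[1,1],1])
for u,v in [(302,216),(302,215),(303,216)]:
    w=ray(u,v); print(u,v,(o+w*((c-o)@n)/(w@n)))
# hole mask by depth below plane
sub=P[200:232,286:320]; h=(sub-c)@n; m=h<-.004
vv,uu=np.nonzero(m); print("depth hole centroid",uu.mean()+286,vv.mean()+200,m.sum(),uu.min()+286,uu.max()+286,vv.min()+200,vv.max()+200)
# tab
T=P[140:176,215:245]; m=(T[...,2]>.046)&(T[...,2]<.058); q=T[m]; print("tab",q.mean(0),len(q),cv2.minAreaRect(q[:,:2].astype(np.float32)))
# top and full rect
a=P[150:330,80:370].reshape(-1,3); 
for lo in(.106,.08): b=a[a[:,2]>lo]; print(lo,cv2.minAreaRect(b[:,:2].astype(np.float32)),np.median(b[:,2]))
print("counter",np.nanmedian(P[40:100,240:300,2]), "top",np.nanmedian(P[300:312,180:240,2]))
E
```

```text
shoulder slope 35.03458032736698 yaw -16.184416613199836 10227 [ 0.63092842 -0.0502516   0.08909813]
302 216 [0.64951733 0.01053253 0.08973604]
302 215 [0.64876321 0.01076381 0.08918308]
303 216 [0.6497732  0.01142661 0.08973361]
depth hole centroid 302.3818181818182 216.70909090909092 110 297 308 211 222
tab [ 0.58628061 -0.04819601  0.05125327] 351 ((0.5865936279296875, -0.04674709960818291), (0.02947296015918255, 0.030269278213381767), 73.97100830078125)
0.106 ((0.6631008386611938, -0.07100753486156464), (0.24066442251205444, 0.1312316209077835), 74.10399627685547) 0.10992704092529659
0.08 ((0.6631008386611938, -0.07100753486156464), (0.24066442251205444, 0.1312316209077835), 74.10399627685547) 0.10912992414732672
counter -0.0002885600595907145 top 0.11041189715291405
```

View pics/w1h.png

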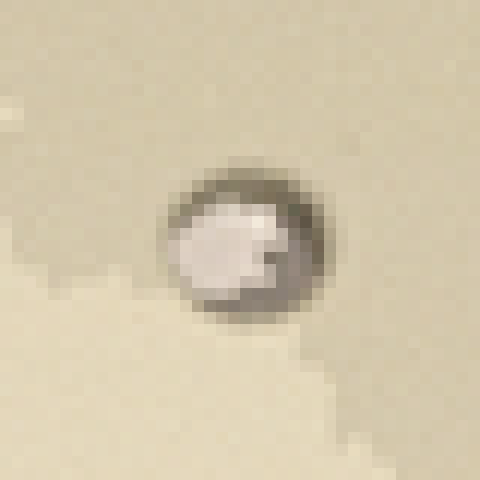

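View pics/top1.png

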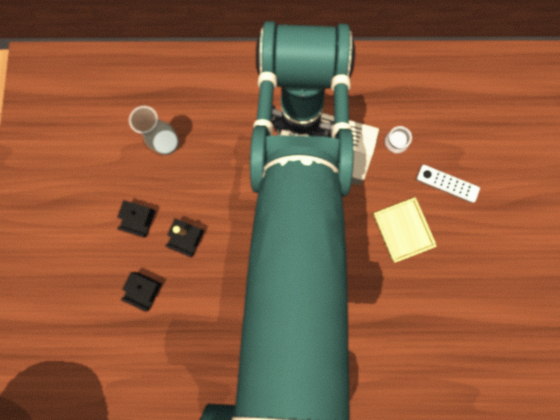

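The shoulder fit gives slope 35.03° and yaw −16.2°. The hole comes out at (0.649, 0.011, 0.090), and the radio outline fit agrees. Next I'll look at the pin from above.

Emit:
play_rows(deltas=[{"wx":0,"wy":0,"wz":0,"x":-198,"y":294,"z":0,"fingers":-1},{"wx":0,"wy":0,"wz":0,"x":-198,"y":294,"z":0,"fingers":-1},{"wx":0,"wy":0,"wz":0,"x":-198,"y":294,"z":0,"fingers":-1},{"wx":0,"wy":0,"wz":0,"x":-198,"y":294,"z":0,"fingers":-1},{"wx":0,"wy":0,"wz":0,"x":-198,"y":294,"z":0,"fingers":-1},{"wx":0,"wy":0,"wz":0,"x":-198,"y":294,"z":0,"fingers":-1},{"wx":0,"wy":0,"wz":0,"x":-198,"y":294,"z":0,"fingers":-1},{"wx":0,"wy":0,"wz":0,"x":-198,"y":294,"z":0,"fingers":-1}])

```text
time: 3.12
tool_pos: [0.4323, 0.2924, 0.2434]
tcp_rot: [0.219, 1.559, -0.219]
wrist_force: [0.3, 0.5, 0.4]
width: 1.002
```

```bash
python3 - <<'E'
from h import *
from workcell import monitor, eyes
s=monitor.read_state(); d=eyes.read_camera("wrist")
print(s["time"],s["q"].round(3),s["tool_pos"]); print(R.from_rotvec(s["tcp_rot"]).as_matrix().round(3))
d["W"]=wristT(s,d); np.savez("w2.npz",**d)
cv2.imwrite("pics/w2.png",d["frame"][:,:,::-1])
P=cloud(d,d["W"])
v,u=np.nonzero((P[...,2]>.05)&(P[...,2]<.125)); print("px range",u.min(),u.max(),v.min(),v.max())
cv2.imwrite("pics/w2h.png",cv2.resize(d["frame"][120:300,180:400,::-1],None,fx=3.3,fy=3.3,interpolation=cv2.INTER_CUBIC))
E
```

```text
3.125 [ 5.470e-01 -2.000e-02  1.940e+00 -1.000e-03  1.222e+00 -7.440e-01] [0.43231248 0.29244544 0.2433631 ]
[[ 0.001  0.276  0.961]
 [-0.     0.961 -0.276]
 [-1.    -0.     0.001]]
px range 0 448 182 419
```

View pics/w2.png

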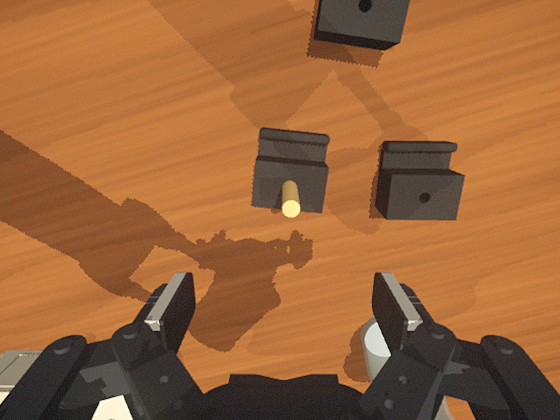

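View pics/w2h.png

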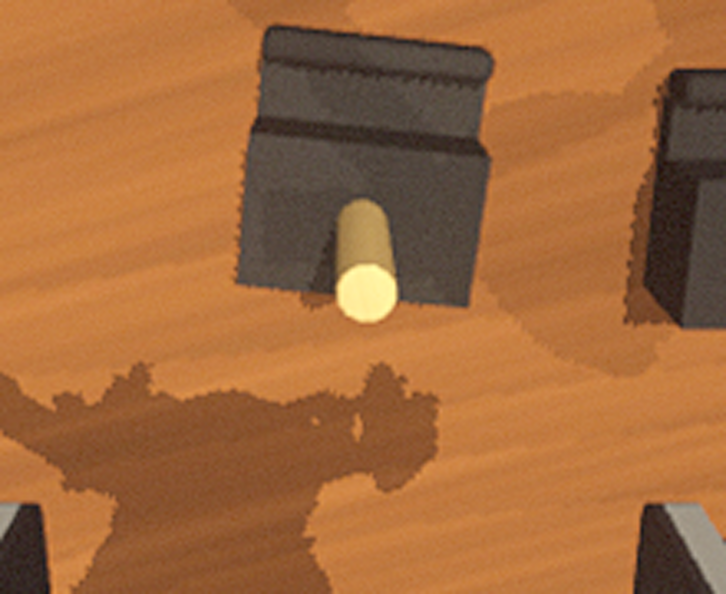

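The pin's handle top is at (291,209) in the rightmost stand, and its base is at about (290,183). The mouths of the two empty stands are at (424,197) and (365,5).

```bash
python3 - <<'E'
from h import *
d=dict(np.load("w2.npz"));P=cloud(d,d["W"]);K=d["K"];o=d["W"][:3,3]
def at(u,v,z):
    w=d["W"][:3,:3]@np.array([(u-K[0,2])/K[0,0],(v-K[1,2])/K[1,1],1]); return o+w*(z-o[2])/w[2]
print("ray top",at(290.8,208.4,.116))
sub=P[170:225,275:305]; m=(sub[...,2]>.112)&(sub[...,2]<.122); q=sub[m]
print("cap depth",q.mean(0),len(q),cv2.minEnclosingCircle(q[:,:2].astype(np.float32)))
f=d["frame"].astype(int); y=(f[...,0]>215)&(f[...,1]>190)
y[:170]=0;y[225:]=0;y[:,:275]=0;y[:,305:]=0
v,u=np.nonzero(y); print("bright",u.mean(),v.mean(),len(u), at(u.mean(),v.mean(),.116))
# sides of the handle at rows nearer the base
m=(sub[...,2]>.055)&(sub[...,2]<.11); q=sub[m]
b=P[140:225,240:340].reshape(-1,3); b=b[(b[:,2]>.043)&(b[:,2]<.049)]; print("stand top",b.mean(0),cv2.minAreaRect(b[:,:2].astype(np.float32)))
for lo in np.arange(.05,.115,.01):
    q=sub[(sub[...,2]>=lo)&(sub[...,2]<lo+.01)]
    if len(q): print(lo.round(3),len(q),q[:,:2].mean(0).round(4), cv2.minAreaRect(q[:,:2].astype(np.float32))[0:2])
E
```

```text
ray top [0.43360219 0.2974634  0.116     ]
cap depth [0.43376759 0.29756092 0.11534475] 269 ((0.4339620769023895, 0.29762282967567444), 0.008111527189612389)
bright 290.8155737704918 208.21311475409837 244 [0.43344682 0.29751995 0.116     ]
stand top [0.43187185 0.29785228 0.04565723] ((0.4345877170562744, 0.29730111360549927), (0.07609976828098297, 0.05070638656616211), 68.06001281738281)
0.05 34 [0.4285 0.2994] ((0.42948856949806213, 0.29945433139801025), (0.01449234876781702, 0.005040965508669615))
0.06 39 [0.4283 0.2984] ((0.4293934106826782, 0.2981880307197571), (0.01497533917427063, 0.005426251329481602))
0.07 45 [0.4284 0.2983] ((0.4295505881309509, 0.298440158367157), (0.015160399489104748, 0.005594190210103989))
0.08 44 [0.4285 0.2987] ((0.4293760657310486, 0.2984263598918915), (0.014952152967453003, 0.005714349448680878))
0.09 55 [0.4283 0.2987] ((0.42945122718811035, 0.29864293336868286), (0.015149340033531189, 0.005650489125400782))
0.1 56 [0.4284 0.2984] ((0.42936888337135315, 0.2984875738620758), (0.01491954829543829, 0.005607974715530872))
0.11 282 [0.4335 0.2976] ((0.4340376853942871, 0.29757824540138245), (0.0152514036744833, 0.015047429129481316))
```

Emit:
play_rows(deltas=[{"wx":0,"wy":0,"wz":0,"x":1.5,"y":5,"z":-40,"fingers":-1},{"wx":0,"wy":0,"wz":0,"x":1.5,"y":5,"z":-90,"fingers":-1},{"wx":0,"wy":0,"wz":0,"x":1.5,"y":5,"z":-130,"fingers":-1},{"wx":0,"wy":0,"wz":0,"x":1.5,"y":5,"z":-158,"fingers":-1},{"wx":0,"wy":0,"wz":0,"x":1.5,"y":5,"z":-158,"fingers":-1},{"wx":0,"wy":0,"wz":0,"x":1.5,"y":5,"z":-158,"fingers":-1}])

```text
time: 3.92
tool_pos: [0.435, 0.2976, 0.0864]
tcp_rot: [0.221, 1.558, -0.22]
wrist_force: [0.4, -0.4, -0.0]
width: 0.999
```

```bash
python3 - <<'E'
from h import *
from workcell import monitor, eyes
s=monitor.read_state(); d=eyes.read_camera("wrist")
print(s["time"],s["tool_pos"])
d["W"]=wristT(s,d); np.savez("w3.npz",**d)
cv2.imwrite("pics/w3.png",d["frame"][:,:,::-1])
P=cloud(d,d["W"])
q=P[(P[...,2]>.110)&(P[...,2]<.122)&(abs(P[...,0]-.4337)<.015)&(abs(P[...,1]-.2975)<.015)]
M=R.from_rotvec(s["tcp_rot"]).as_matrix()
c=np.array(cv2.minEnclosingCircle(q[:,:2].astype(np.float32))[0]); print("cap",c,len(q)); print("offset tool y,z", M.T@(np.r_[c,s["tool_pos"][2]]-s["tool_pos"]))
E
```

```text
3.925 [0.43496438 0.29763199 0.08636729]
cap [0.43396002 0.29773799] 1488
offset tool y,z [-1.30381579e-06 -1.76296314e-04 -9.94425858e-04]
```

View pics/w3.png

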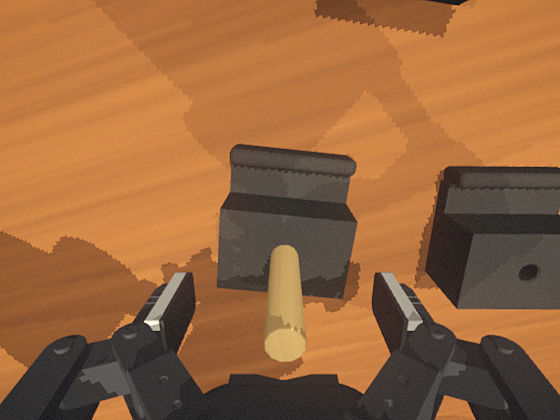

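The pin is centred between the jaws to within 1 mm. Closing now.

Emit:
play_rows(deltas=[{"wx":0,"wy":0,"wz":0,"x":0,"y":0,"z":0,"fingers":0.4},{"wx":0,"wy":0,"wz":0,"x":0,"y":0,"z":0,"fingers":1},{"wx":0,"wy":0,"wz":0,"x":0,"y":0,"z":0,"fingers":1},{"wx":0,"wy":0,"wz":0,"x":0,"y":0,"z":0,"fingers":1},{"wx":0,"wy":0,"wz":0,"x":0,"y":0,"z":0,"fingers":1},{"wx":0,"wy":0,"wz":0,"x":0,"y":0,"z":0,"fingers":1},{"wx":0,"wy":0,"wz":0,"x":0,"y":0,"z":0,"fingers":1},{"wx":0,"wy":0,"wz":0,"x":0,"y":0,"z":0,"fingers":1}], grip_force=70)

```text
time: 4.97
tool_pos: [0.4337, 0.2981, 0.0856]
tcp_rot: [0.219, 1.56, -0.219]
wrist_force: [-1.8, 0.2, 4.7]
width: 0.167
```

```bash
python3 - <<'E'
from h import *
from workcell import monitor, eyes
s=monitor.read_state(); d=eyes.read_camera("wrist")
print(s["time"],s["tool_pos"],s["wrist_force"],s["width"]*85)
d["W"]=wristT(s,d); np.savez("w4.npz",**d)
cv2.imwrite("pics/w4.png",d["frame"][:,:,::-1])
P=cloud(d,d["W"])
b=P.reshape(-1,3); b=b[(b[:,2]>.043)&(b[:,2]<.049)&(abs(b[:,0]-.434)<.05)&(abs(b[:,1]-.297)<.05)]; print("stand top",len(b),cv2.minAreaRect(b[:,:2].astype(np.float32)))
E
```

```text
4.975 [0.43367167 0.29806926 0.0856217 ] [-1.78627417  0.19446095  4.67612165] 14.223955971023571
stand top 7290 ((0.4344329833984375, 0.29759395122528076), (0.07629112899303436, 0.05155126750469208), 68.19979095458984)
```

View pics/w4.png

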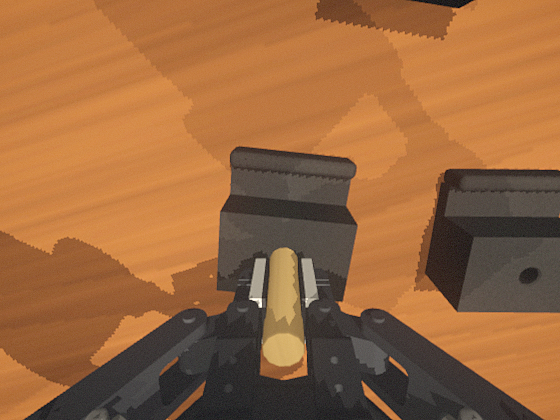

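Emit:
play_rows(deltas=[{"wx":0,"wy":0,"wz":0,"x":0,"y":0,"z":30,"fingers":1},{"wx":0,"wy":0,"wz":0,"x":0,"y":0,"z":70,"fingers":1},{"wx":0,"wy":0,"wz":0,"x":0,"y":0,"z":106,"fingers":1},{"wx":0,"wy":0,"wz":0,"x":30,"y":-54,"z":106,"fingers":1},{"wx":-2,"wy":-7,"wz":0,"x":59,"y":-107,"z":106,"fingers":1},{"wx":-4.5,"wy":-15,"wz":0,"x":88,"y":-160,"z":106,"fingers":1},{"wx":-7,"wy":-24,"wz":0,"x":117,"y":-214,"z":106,"fingers":1},{"wx":-9.8,"wy":-33.6,"wz":0,"x":146.6,"y":-267,"z":106.4,"fingers":1},{"wx":-9.8,"wy":-33.6,"wz":0,"x":146.6,"y":-267,"z":106.4,"fingers":1},{"wx":-9.8,"wy":-33.6,"wz":0,"x":146.6,"y":-267,"z":106.4,"fingers":1}])

```text
time: 6.28
tool_pos: [0.5799, 0.0309, 0.1913]
tcp_rot: [0.133, 0.955, -0.26]
wrist_force: [0.1, -0.5, -0.3]
width: 0.167
```

```bash
python3 - <<'E'
from h import *
from workcell import monitor, eyes
s=monitor.read_state(); d=eyes.read_camera("wrist")
M=R.from_rotvec(s["tcp_rot"]).as_matrix()
print(s["time"],s["q"].round(2),s["tool_pos"],s["wrist_force"],s["width"]*85); print(M.round(3))
psi=np.radians(-16.18); a=np.array([.574*np.cos(psi),.574*np.sin(psi),-.819]); m=np.array([.649,.011,.090])
print("axis",a,"hole in tool",M.T@(m-s["tool_pos"]))
d["W"]=wristT(s,d); np.savez("w5.npz",**d)
cv2.imwrite("pics/w5.png",d["frame"][:,:,::-1])
c=eyes.read_camera("scene"); cv2.imwrite("pics/s5.png",cv2.resize(c["frame"][160:340,140:380,::-1],None,fx=3.2,fy=3.2,interpolation=cv2.INTER_CUBIC)); np.savez("s5.npz",**c)
E
```

```text
6.275 [ 0.14 -0.14  2.27 -0.51  0.5  -0.76] [0.57989618 0.03094129 0.19129611] [ 0.09985109 -0.4823586  -0.34079716] 14.177408971523061
[[ 0.549  0.277  0.788]
 [-0.16   0.961 -0.226]
 [-0.82  -0.002  0.572]]
axis [ 0.55126444 -0.15994848 -0.819     ] hole in tool [0.12422909 0.00022103 0.00099036]
```

View pics/w5.png

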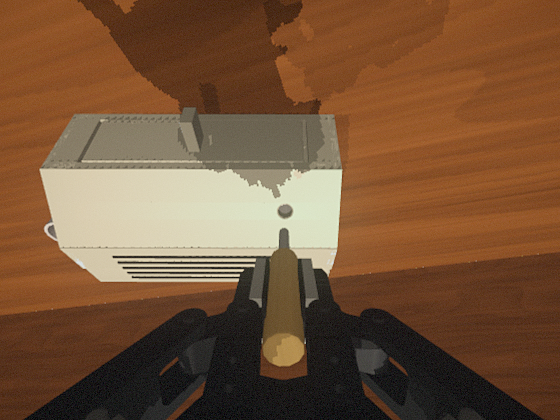

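View pics/s5.png

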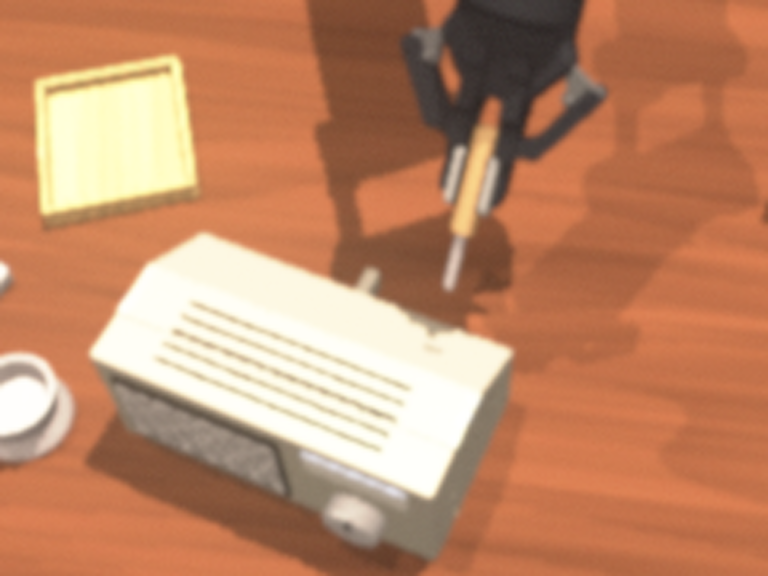

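The pin's tip is at (284,230) and the hole at (285,211). I'll measure both in the tool frame.

```bash
python3 - <<'E'
from h import *
d=dict(np.load("w5.npz"));K=d["K"];T=d["tool_from_camera"];P=cloud(d,T);f=d["frame"]
cv2.imwrite("pics/w5h.png",cv2.resize(f[195:265,250:320,::-1],None,fx=8,fy=8,interpolation=cv2.INTER_NEAREST))
r=P[175:240,60:270].reshape(-1,3); r=r[np.isfinite(r[:,0])]
r=r[abs(r[:,0]-np.median(r[:,0]))<.02]
for i in range(6):
    c=r.mean(0);n=np.linalg.svd(r-c,full_matrices=False)[2][2]; n*=np.sign(n[0]); r=r[abs((r-c)@n)<.004]
print("plane normal in tool",n.round(4),len(r),c)
sub=P[200:225,270:300]; h=(sub-c)@n; m=h>.004; vv,uu=np.nonzero(m); print("hole px",uu.mean()+270,vv.mean()+200,m.sum())
o=T[:3,3]
def ray(u,v): return T[:3,:3]@np.array([(u-K[0,2])/K[0,0],(v-K[1,2])/K[1,1],1])
for u,v in[(uu.mean()+270,vv.mean()+200),(285,211)]:
    w=ray(u,v); print("hole tool",o+w*((c-o)@n)/(w@n))
# pin pts: near z~0 within tool; silhouettes of the rod/handle
for v in list(range(228,250,3))+list(range(255,340,10)):
    row=P[v,262:308]; ok=np.isfinite(row[:,0])&(row[:,0]<.09)&(abs(row[:,1])<.012)
    if ok.sum()>1:
        q=row[ok]; u=np.nonzero(ok)[0]+262
        # silhouette mid ray at tool z=0 plane
        w=ray((u.min()+u.max())/2,v); p=o+w*(-o[2]/w[2]); print(v,u.min(),u.max(),q.mean(0).round(4),p.round(4))
E
```

```text
plane normal in tool [1.     0.0012 0.0011] 13591 [ 0.12463172 -0.09901325 -0.00211012]
hole px 285.0236220472441 210.33858267716536 127
hole tool [0.12451012 0.00060735 0.00028345]
hole tool [0.12450948 0.00058974 0.00086341]
228 283 285 [ 0.0785 -0.0003 -0.0029] [ 0.0854 -0.0003  0.    ]
231 280 288 [ 0.0747 -0.0003 -0.0022] [ 0.0799 -0.0003  0.    ]
234 279 288 [ 0.0699 -0.0009 -0.0021] [ 0.0747 -0.0007  0.    ]
237 279 288 [ 0.0649 -0.0007 -0.0021] [ 0.0697 -0.0007  0.    ]
240 279 289 [ 0.0606 -0.0004 -0.002 ] [ 0.065  -0.0004  0.    ]
243 279 289 [ 0.056  -0.0004 -0.0021] [ 0.0604 -0.0004  0.    ]
246 279 289 [ 0.0517 -0.0004 -0.0021] [ 0.056  -0.0004  0.    ]
249 278 289 [ 0.0377 -0.0007 -0.0069] [ 0.0518 -0.0007  0.    ]
255 272 295 [ 0.0323 -0.0007 -0.006 ] [ 0.0439 -0.0007  0.    ]
265 262 307 [ 0.018  -0.0002 -0.0078] [ 0.0321 -0.0001  0.    ]
275 262 307 [ 0.0089 -0.0003 -0.0075] [ 0.0216 -0.0002  0.    ]
285 262 307 [ 0.0006 -0.0003 -0.0075] [ 0.0122 -0.0002  0.    ]
295 262 307 [-0.0067 -0.0003 -0.0072] [ 0.0039 -0.0002  0.    ]
305 262 307 [-0.0125 -0.0003 -0.0064] [-0.0037 -0.0003  0.    ]
315 262 307 [-0.0176 -0.0003 -0.0054] [-0.0105 -0.0003  0.    ]
325 262 307 [-0.0228 -0.0003 -0.005 ] [-0.0168 -0.0003  0.    ]
335 262 307 [-0.0275 -0.0003 -0.0044] [-0.0225 -0.0003  0.    ]
```

View pics/w5h.png

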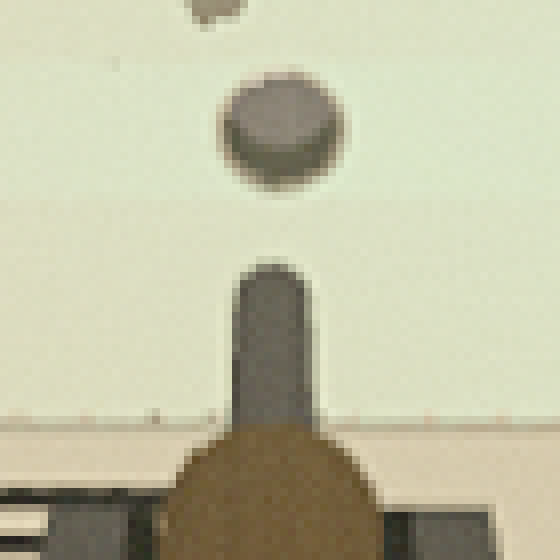

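The tool axis is square to the shoulder. The tip is 1.1 mm off in tool y and there are 44.5 mm to the mouth. I'll correct that and enter to about 15 mm depth.

Emit:
play_rows(deltas=[{"wx":0,"wy":0,"wz":0,"x":11.3,"y":-2.2,"z":-16.4,"fingers":1},{"wx":0,"wy":0,"wz":0,"x":20.1,"y":-4.8,"z":-29.5,"fingers":1},{"wx":0,"wy":0,"wz":0,"x":22.3,"y":-5.4,"z":-32.8,"fingers":1},{"wx":0,"wy":0,"wz":0,"x":25.6,"y":-6.4,"z":-37.7,"fingers":1},{"wx":0,"wy":0,"wz":0,"x":28.9,"y":-7.3,"z":-42.6,"fingers":1},{"wx":0,"wy":0,"wz":0,"x":33.0,"y":-8.5,"z":-48.8,"fingers":1},{"wx":0,"wy":0,"wz":0,"x":33.0,"y":-8.5,"z":-48.8,"fingers":1}])

```text
time: 7.25
tool_pos: [0.613, 0.0222, 0.1422]
tcp_rot: [0.132, 0.955, -0.26]
wrist_force: [-0.4, -0.1, -1.0]
width: 0.173
```

```bash
cat > chk.py <<'E'
import sys
from h import *
from workcell import monitor, eyes
tag=sys.argv[1]
s=monitor.read_state(); d=eyes.read_camera("wrist")
M=R.from_rotvec(s["tcp_rot"]).as_matrix()
print(s["time"],s["tool_pos"].round(4),"F",s["wrist_force"].round(1),"Ftool",(M.T@s["wrist_force"]).round(1),"w",round(s["width"]*85,1))
d["W"]=wristT(s,d); np.savez(f"{tag}.npz",**d); cv2.imwrite(f"pics/{tag}.png",d["frame"][:,:,::-1])
m=np.array([.649,.011,.090]); print("hole in tool",M.T@(m-s["tool_pos"]))
E
python3 chk.py w6
```

```text
7.25 [0.613  0.0222 0.1422] F [-0.4 -0.1 -1. ] Ftool [ 0.6 -0.2 -0.8] w 14.7
hole in tool [ 0.06439707 -0.00061882  0.00093328]
```

View pics/w6.png

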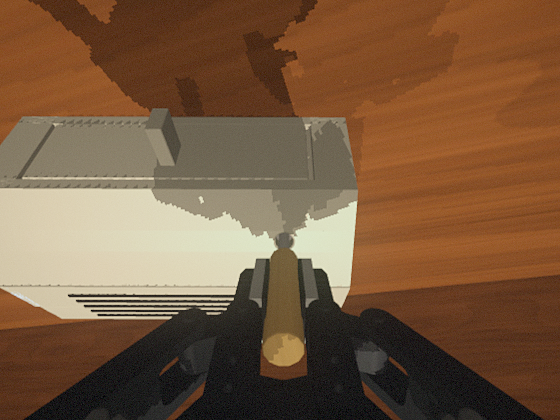

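The tip is in the hole at about 15 mm depth with no contact force. I'll press on to about 26.5 mm.

Emit:
play_rows(deltas=[{"wx":0,"wy":0,"wz":0,"x":1.6,"y":-0.5,"z":-2.5,"fingers":1},{"wx":0,"wy":0,"wz":0,"x":3.3,"y":-1.0,"z":-4.9,"fingers":1},{"wx":0,"wy":0,"wz":0,"x":4.9,"y":-1.4,"z":-7.4,"fingers":1},{"wx":0,"wy":0,"wz":0,"x":6.0,"y":-1.8,"z":-9.0,"fingers":1},{"wx":0,"wy":0,"wz":0,"x":6.0,"y":-1.8,"z":-9.0,"fingers":1}])

```text
time: 7.92
tool_pos: [0.6195, 0.0206, 0.1341]
tcp_rot: [0.132, 0.953, -0.259]
wrist_force: [-2.3, -0.1, 4.3]
width: 0.167
```

```bash
python3 chk.py w7
```

```text
7.925 [0.6195 0.0206 0.1341] F [-2.3 -0.1  4.3] Ftool [-4.8 -0.7  0.7] w 14.2
hole in tool [ 5.39389107e-02 -1.00056694e-03  5.24555836e-05]
```

View pics/w7.png

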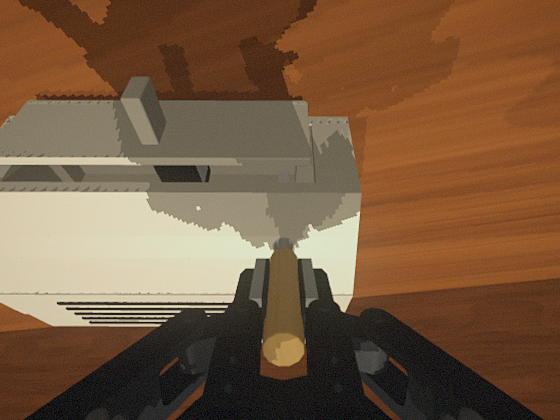

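The tray has sprung out. I'll retract along the axis and carry the pin back above the stand.

Emit:
play_rows(deltas=[{"wx":0,"wy":0,"wz":0,"x":-16.5,"y":4.8,"z":24.6,"fingers":1},{"wx":0,"wy":0,"wz":0,"x":-39,"y":11.4,"z":58.2,"fingers":1},{"wx":0,"wy":0,"wz":0,"x":-55,"y":40,"z":70,"fingers":1},{"wx":2,"wy":7,"wz":0,"x":-85,"y":93,"z":75,"fingers":1},{"wx":4.5,"wy":15,"wz":0,"x":-114,"y":146,"z":75,"fingers":1},{"wx":7,"wy":24,"wz":0,"x":-143,"y":199,"z":75,"fingers":1},{"wx":9.8,"wy":33.6,"wz":0,"x":-172,"y":252,"z":70,"fingers":1},{"wx":9.8,"wy":33.6,"wz":0,"x":-185.8,"y":277.5,"z":57.9,"fingers":1},{"wx":9.8,"wy":33.6,"wz":0,"x":-185.8,"y":277.5,"z":57.9,"fingers":1},{"wx":9.8,"wy":33.6,"wz":0,"x":-185.8,"y":277.5,"z":57.9,"fingers":1}])

```text
time: 9.22
tool_pos: [0.4333, 0.2976, 0.1914]
tcp_rot: [0.218, 1.56, -0.219]
wrist_force: [-0.2, -0.7, 0.1]
width: 0.171
```

```bash
python3 chk.py w8; python3 - <<'E'
from h import *
d=dict(np.load("w8.npz"));P=cloud(d,d["W"]);K=d["K"];T=d["tool_from_camera"];Pt=cloud(d,T);o=T[:3,3]
W=d["W"]@np.linalg.inv(T); print(W.round(4))
b=P.reshape(-1,3); b=b[(b[:,2]>.043)&(b[:,2]<.049)&(abs(b[:,0]-.434)<.05)&(abs(b[:,1]-.297)<.05)]; r=cv2.minAreaRect(b[:,:2].astype(np.float32)); print("stand top",len(b),r)
sub=P[:,:]; m=(P[...,2]<.040)&(abs(P[...,0]-.434)<.012)&(abs(P[...,1]-.2975)<.012); v,u=np.nonzero(m); 
if len(u): print("hole px by depth",u.mean(),v.mean(),len(u))
print("stand centre in tool",np.linalg.inv(W)@np.r_[r[0],.046,1])
def ray(u,v): return T[:3,:3]@np.array([(u-K[0,2])/K[0,0],(v-K[1,2])/K[1,1],1])
for v in range(226,256,3):
    row=Pt[v,262:308]; ok=np.isfinite(row[:,0])&(row[:,0]<.09)&(abs(row[:,1])<.012)
    if ok.sum()>1:
        q=row[ok]; u=np.nonzero(ok)[0]+262
        w=ray((u.min()+u.max())/2,v); p=o+w*(-o[2]/w[2]); print(v,u.min(),u.max(),q.mean(0).round(4),p.round(4))
cv2.imwrite("pics/w8h.png",cv2.resize(d["frame"][170:260,240:330,::-1],None,fx=6,fy=6,interpolation=cv2.INTER_NEAREST))
E
```

```text
9.225 [0.4333 0.2976 0.1914] F [-0.2 -0.7  0.1] Ftool [-0.1 -0.7 -0. ] w 14.6
hole in tool [ 0.10161145 -0.2161241   0.28613151]
[[-2.000e-04  2.749e-01  9.615e-01  4.333e-01]
 [-1.000e-03  9.615e-01 -2.749e-01  2.976e-01]
 [-1.000e+00 -1.000e-03  0.000e+00  1.914e-01]
 [ 0.000e+00  0.000e+00  0.000e+00  1.000e+00]]
stand top 4489 ((0.43448513746261597, 0.297439843416214), (0.07611346244812012, 0.05085843801498413), 67.75634765625)
hole px by depth 284.8791208791209 202.1868131868132 91
stand centre in tool [1.45386189e-01 3.45856187e-04 1.13161701e-03 1.00000000e+00]
229 281 287 [ 0.0776 -0.0005 -0.0023] [ 0.083  -0.0005  0.    ]
232 279 288 [ 0.0738 -0.0009 -0.0016] [ 0.0777 -0.0009  0.    ]
235 279 288 [ 0.0684 -0.0009 -0.0018] [ 0.0725 -0.0009  0.    ]
238 279 288 [ 0.0633 -0.0009 -0.0019] [ 0.0676 -0.0009  0.    ]
241 279 288 [ 0.0591 -0.0009 -0.0018] [ 0.063  -0.0009  0.    ]
244 279 289 [ 0.0547 -0.0006 -0.0018] [ 0.0585 -0.0005  0.    ]
247 279 289 [ 0.0506 -0.0006 -0.0018] [ 0.0542 -0.0006  0.    ]
250 277 291 [ 0.0368 -0.0006 -0.0065] [ 0.0501 -0.0006  0.    ]
253 273 294 [ 0.0343 -0.0008 -0.006 ] [ 0.0461 -0.0009  0.    ]
```

View pics/w8.png

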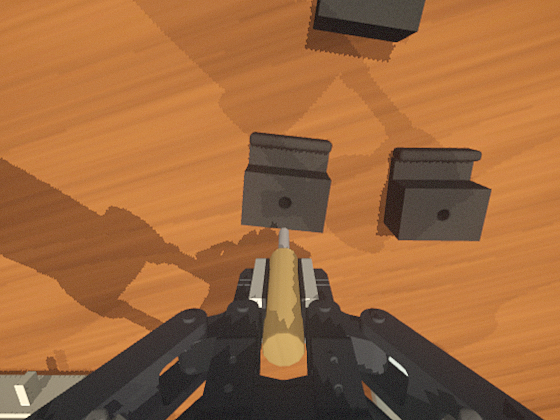

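View pics/w8h.png

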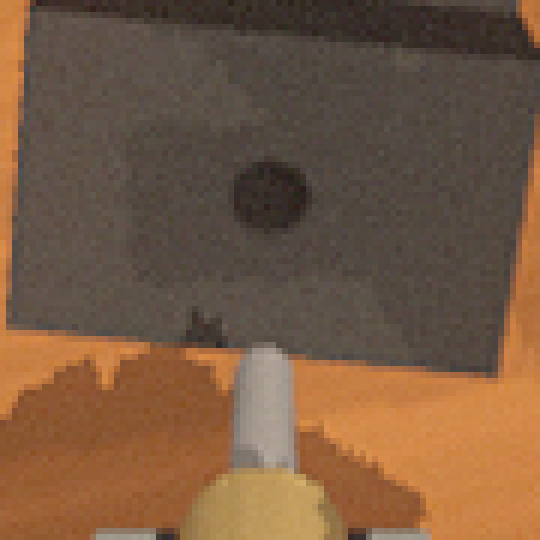

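Emit:
play_rows(deltas=[{"wx":0,"wy":0,"wz":0,"x":0.5,"y":0.8,"z":-30,"fingers":1},{"wx":0,"wy":0,"wz":0,"x":0.5,"y":0.8,"z":-58,"fingers":1},{"wx":0,"wy":0,"wz":0,"x":0.5,"y":0.8,"z":-64,"fingers":1},{"wx":0,"wy":0,"wz":0,"x":0.5,"y":0.8,"z":-70,"fingers":1},{"wx":0,"wy":0,"wz":0,"x":0.5,"y":0.8,"z":-76,"fingers":1},{"wx":0,"wy":0,"wz":0,"x":0.5,"y":0.8,"z":-85,"fingers":1},{"wx":0,"wy":0,"wz":0,"x":0.5,"y":0.8,"z":-85,"fingers":1}])

```text
time: 10.15
tool_pos: [0.4334, 0.2986, 0.1061]
tcp_rot: [0.218, 1.561, -0.22]
wrist_force: [-1.2, -0.2, 0.5]
width: 0.17
```

```bash
python3 chk.py w9
```

```text
10.15 [0.4334 0.2986 0.1061] F [-1.2 -0.2  0.5] Ftool [-0.5 -0.5 -1.1] w 14.4
hole in tool [ 0.01609581 -0.2171311   0.28646569]
```

View pics/w9.png

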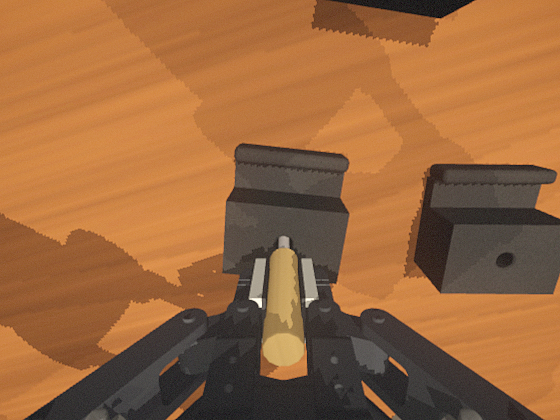

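Emit:
play_rows(deltas=[{"wx":0,"wy":0,"wz":0,"x":0,"y":0,"z":-10,"fingers":1},{"wx":0,"wy":0,"wz":0,"x":0,"y":0,"z":-18,"fingers":1},{"wx":0,"wy":0,"wz":0,"x":0,"y":0,"z":-20.3,"fingers":1},{"wx":0,"wy":0,"wz":0,"x":0,"y":0,"z":-20.3,"fingers":1}])

```text
time: 10.7
tool_pos: [0.4338, 0.2989, 0.0862]
tcp_rot: [0.219, 1.56, -0.219]
wrist_force: [0.0, -0.2, -0.2]
width: 0.167
```

Emit:
play_rows(deltas=[{"wx":0,"wy":0,"wz":0,"x":0,"y":0,"z":0,"fingers":0.5},{"wx":0,"wy":0,"wz":0,"x":0,"y":0,"z":0,"fingers":0.2},{"wx":0,"wy":0,"wz":0,"x":0,"y":0,"z":0,"fingers":-0.1},{"wx":0,"wy":0,"wz":0,"x":0,"y":0,"z":0,"fingers":-0.1}])

```text
time: 11.2
tool_pos: [0.4339, 0.2989, 0.0866]
tcp_rot: [0.219, 1.56, -0.219]
wrist_force: [-0.4, -0.7, 0.6]
width: 0.549
```

```bash
python3 chk.py w10
```

```text
11.2 [0.4339 0.2989 0.0866] F [-0.4 -0.7  0.6] Ftool [-0.6 -0.7 -0.2] w 46.7
hole in tool [-0.00344551 -0.2175663   0.28605187]
```

View pics/w10.png

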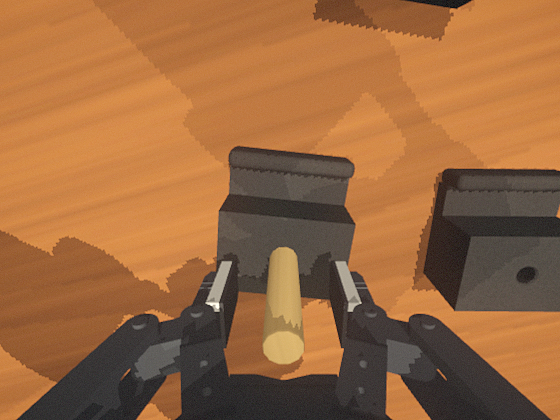

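The pin is released and standing upright in its socket. Next I'll go up and over to look at the tab.

Emit:
play_rows(deltas=[{"wx":0,"wy":0,"wz":0,"x":0,"y":0,"z":50,"fingers":-0.1},{"wx":0,"wy":0,"wz":0,"x":0,"y":0,"z":105,"fingers":-0.1},{"wx":0,"wy":0,"wz":0,"x":21,"y":-54,"z":110,"fingers":-0.1},{"wx":0,"wy":0,"wz":0,"x":43,"y":-110,"z":110,"fingers":-0.1},{"wx":0,"wy":0,"wz":0,"x":65,"y":-167,"z":110,"fingers":-0.1},{"wx":0,"wy":0,"wz":0,"x":87,"y":-224,"z":110,"fingers":-0.1},{"wx":0,"wy":0,"wz":0,"x":110,"y":-282,"z":105,"fingers":-0.1},{"wx":0,"wy":0,"wz":0,"x":133,"y":-341,"z":93,"fingers":-0.1},{"wx":0,"wy":0,"wz":0,"x":133,"y":-341,"z":93,"fingers":-0.1},{"wx":0,"wy":0,"wz":0,"x":133,"y":-341,"z":93,"fingers":-0.1}])

```text
time: 12.5
tool_pos: [0.5665, -0.0421, 0.1791]
tcp_rot: [0.22, 1.561, -0.22]
wrist_force: [-0.5, 0.1, -0.0]
width: 0.553
```

```bash
python3 chk.py w11; python3 - <<'E'
from h import *
d=dict(np.load("w11.npz"));P=cloud(d,d["W"])
W=d["W"]@np.linalg.inv(d["tool_from_camera"])
m=(P[...,2]>.049)&(P[...,2]<.0545)&(abs(P[...,0]-.567)<.04)&(abs(P[...,1]+.042)<.04)
v,u=np.nonzero(m); print(u.min(),u.max(),v.min(),v.max(),m.sum())
q=P[m][:,:2].astype(np.float32); print("tab top",q.mean(0),cv2.minAreaRect(q))
q=P[(P[...,2]>.060)&(P[...,2]<.0645)&(P[...,0]<.62)]; psi=np.radians(-16.18); ax=np.array([np.cos(psi),np.sin(psi)])
print("front top along radio x", np.percentile((q[:,:2]-[.649,.011])@ax,[1,50,99])*1000-36.5)
E
```

```text
12.5 [ 0.5665 -0.0421  0.1791] F [-0.5  0.1 -0. ] Ftool [ 0.  -0.1 -0.5] w 47.0
hole in tool [0.08906733 0.07385027 0.06470657]
242 339 193 229 628
tab top [ 0.573065   -0.04229165] ((0.5697163343429565, -0.037795692682266235), (0.08260554820299149, 0.03097544237971306), 73.8971176147461)
front top along radio x [-84.57486226 -80.83302541 -63.86030967]
```

View pics/w11.png

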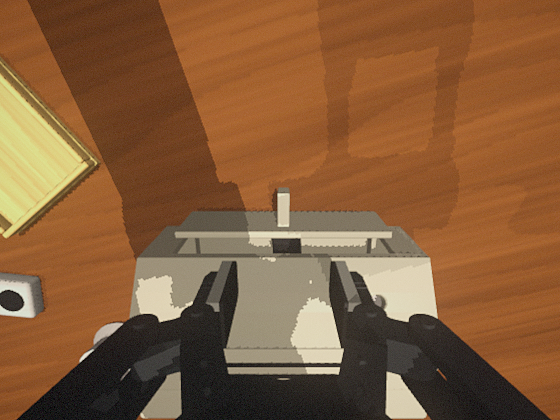

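The tab's top is at about (284,207), between columns 278 and 290. Its front face is about 20 mm out.

```bash
python3 - <<'E'
from h import *
d=dict(np.load("w11.npz"));P=cloud(d,d["W"])
W=d["W"]@np.linalg.inv(d["tool_from_camera"]); 
S=P[185:232,272:297]; m=(S[...,2]>.048)&(S[...,2]<.056); q=S[m]
print(cv2.minAreaRect(q[:,:2].astype(np.float32)),q.mean(0))
c=np.array(cv2.minAreaRect(q[:,:2].astype(np.float32))[0]); print("tool",np.linalg.inv(W)@np.r_[c,.052,1])
psi=np.radians(-16.18);Rz=np.array([[np.cos(psi),-np.sin(psi)],[np.sin(psi),np.cos(psi)]])
print("radio", Rz.T@(c-[.649,.011])*1000+[-36.5,75])
E
```

```text
((0.5682312846183777, -0.04265217483043671), (0.020598335191607475, 0.030897416174411774), 72.64398956298828) [ 0.56963722 -0.04382426  0.05171032]
tool [ 1.27119500e-01 -6.58270532e-05  1.98030349e-03  1.00000000e+00]
radio [-99.11905425   0.96625571]
```

Emit:
play_rows(deltas=[{"wx":0,"wy":0,"wz":0,"x":-1.5,"y":0.4,"z":-50,"fingers":-0.1},{"wx":0,"wy":0,"wz":0,"x":-1.5,"y":0.4,"z":-95,"fingers":-0.1},{"wx":0,"wy":0,"wz":0,"x":-1.5,"y":0.4,"z":-125,"fingers":-0.1},{"wx":0,"wy":0,"wz":0,"x":-1.5,"y":0.4,"z":-134,"fingers":-0.1},{"wx":0,"wy":0,"wz":0,"x":-1.5,"y":0.4,"z":-134,"fingers":-0.1}])

```text
time: 13.18
tool_pos: [0.5654, -0.0406, 0.0458]
tcp_rot: [0.218, 1.56, -0.218]
wrist_force: [-0.0, -0.6, -0.0]
width: 0.552
```

```bash
python3 chk.py w12
```

```text
13.175 [ 0.5654 -0.0406  0.0458] F [-0.  -0.6 -0. ] Ftool [ 0.  -0.6  0.2] w 46.9
hole in tool [-0.0442067   0.07254687  0.06630169]
```

View pics/w12.png

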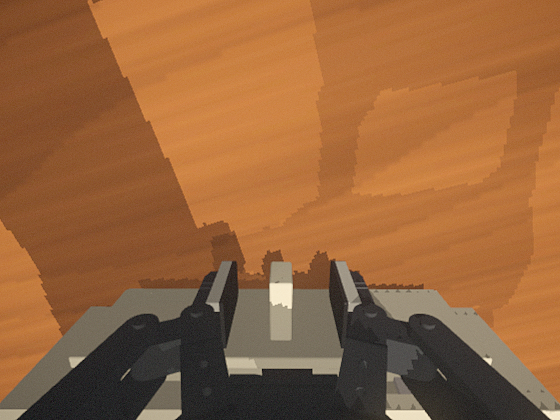

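Emit:
play_rows(deltas=[{"wx":0,"wy":0,"wz":0,"x":0,"y":0,"z":0,"fingers":0.5},{"wx":0,"wy":0,"wz":0,"x":0,"y":0,"z":0,"fingers":1},{"wx":0,"wy":0,"wz":0,"x":0,"y":0,"z":0,"fingers":1},{"wx":0,"wy":0,"wz":0,"x":0,"y":0,"z":0,"fingers":1},{"wx":0,"wy":0,"wz":0,"x":0,"y":0,"z":0,"fingers":1},{"wx":0,"wy":0,"wz":0,"x":0,"y":0,"z":0,"fingers":1}], grip_force=40)

```text
time: 13.98
tool_pos: [0.5664, -0.0421, 0.047]
tcp_rot: [0.219, 1.557, -0.219]
wrist_force: [-1.3, -0.9, 6.2]
width: 0.104
```

Emit:
play_rows(deltas=[{"wx":0,"wy":0,"wz":0,"x":-4.8,"y":1.4,"z":0,"fingers":1},{"wx":0,"wy":0,"wz":0,"x":-11.5,"y":3.3,"z":0,"fingers":1},{"wx":0,"wy":0,"wz":0,"x":-19.2,"y":5.6,"z":0,"fingers":1},{"wx":0,"wy":0,"wz":0,"x":-27,"y":7.8,"z":0,"fingers":1},{"wx":0,"wy":0,"wz":0,"x":-35,"y":10.1,"z":0,"fingers":1},{"wx":0,"wy":0,"wz":0,"x":-43,"y":12.5,"z":0,"fingers":1},{"wx":0,"wy":0,"wz":0,"x":-50,"y":14.5,"z":0,"fingers":1},{"wx":0,"wy":0,"wz":0,"x":-54.7,"y":15.9,"z":0,"fingers":1},{"wx":0,"wy":0,"wz":0,"x":-57.6,"y":16.7,"z":0,"fingers":1},{"wx":0,"wy":0,"wz":0,"x":-57.6,"y":16.7,"z":0,"fingers":1}])

```text
time: 15.22
tool_pos: [0.5086, -0.0254, 0.0469]
tcp_rot: [0.219, 1.557, -0.219]
wrist_force: [-0.9, -2.3, 8.4]
width: 0.11
```

```bash
python3 chk.py w13
```

```text
15.225 [ 0.5086 -0.0254  0.0469] F [-0.9 -2.3  8.4] Ftool [-8.4 -2.5 -0.2] w 9.4
hole in tool [-0.04275199  0.07367514  0.1250172 ]
```

View pics/w13.png

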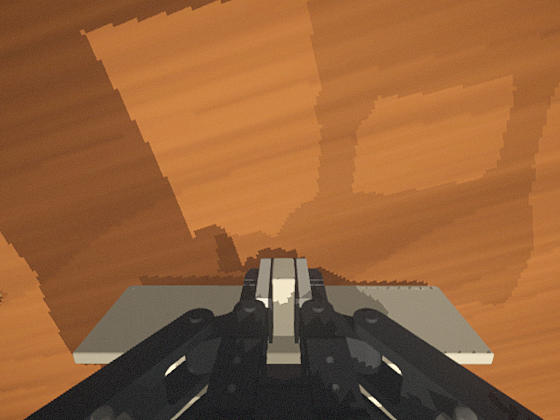

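Emit:
play_rows(deltas=[{"wx":0,"wy":0,"wz":0,"x":-1.4,"y":0.4,"z":0,"fingers":1},{"wx":0,"wy":0,"wz":0,"x":-2.9,"y":0.8,"z":0,"fingers":1},{"wx":0,"wy":0,"wz":0,"x":-3.8,"y":1.1,"z":0,"fingers":1},{"wx":0,"wy":0,"wz":0,"x":-3.8,"y":1.1,"z":0,"fingers":1}])

```text
time: 15.78
tool_pos: [0.5083, -0.0253, 0.047]
tcp_rot: [0.218, 1.55, -0.219]
wrist_force: [9.0, -6.0, -1.9]
width: 0.108
```

The tray is at its end stop: the commanded pull gained no travel and the force along radio x is about 10 N. I'll relax, release and move up to look at the pack.

Emit:
play_rows(deltas=[{"wx":0,"wy":0,"wz":0,"x":3.0,"y":-0.9,"z":0,"fingers":1},{"wx":0,"wy":0,"wz":0,"x":3.0,"y":-0.9,"z":0,"fingers":0.6},{"wx":0,"wy":0,"wz":0,"x":3.0,"y":-0.9,"z":0,"fingers":0.2},{"wx":0,"wy":0,"wz":0,"x":3.0,"y":-0.9,"z":0,"fingers":-0.2},{"wx":0,"wy":0,"wz":0,"x":3.0,"y":-0.9,"z":0,"fingers":-0.2},{"wx":0,"wy":0,"wz":0,"x":3.0,"y":-0.9,"z":40,"fingers":-0.2},{"wx":0,"wy":0,"wz":0,"x":3.0,"y":-0.9,"z":95,"fingers":-0.2},{"wx":0,"wy":0,"wz":0,"x":25,"y":-8,"z":130,"fingers":-0.2},{"wx":0,"wy":0,"wz":0,"x":52,"y":-15,"z":130,"fingers":-0.2},{"wx":0,"wy":0,"wz":0,"x":52,"y":-15,"z":130,"fingers":-0.2},{"wx":0,"wy":0,"wz":0,"x":52,"y":-15,"z":130,"fingers":-0.2}])

```text
time: 17.15
tool_pos: [0.5545, -0.0386, 0.1743]
tcp_rot: [0.219, 1.563, -0.219]
wrist_force: [-0.3, -0.9, 0.1]
width: 0.6
```

```bash
python3 chk.py w14
```

```text
17.15 [ 0.5545 -0.0386  0.1743] F [-0.3 -0.9  0.1] Ftool [-0.1 -1.  -0. ] w 51.0
hole in tool [0.08405871 0.07377003 0.0774101 ]
```

View pics/w14.png

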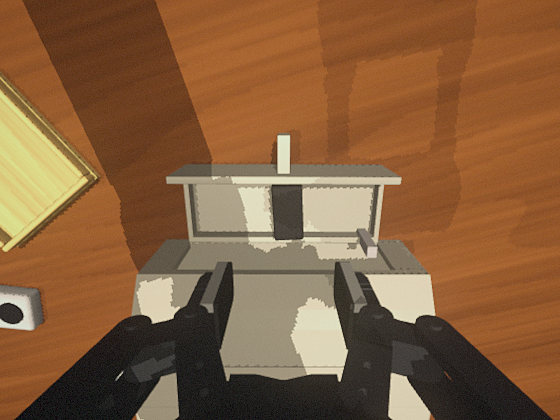

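The tray is out. The pack is in it at columns 273–303, rows 184–239. I'll measure the pack and the tray's travel.

```bash
python3 - <<'E'
from h import *
d=dict(np.load("w14.npz"));P=cloud(d,d["W"])
W=d["W"]@np.linalg.inv(d["tool_from_camera"]); 
psi=np.radians(-16.18);Rz=np.array([[np.cos(psi),-np.sin(psi)],[np.sin(psi),np.cos(psi)]])
rad=lambda c: Rz.T@(np.asarray(c)-[.649,.011])*1000+[-36.5,75]
S=P[180:244,268:310]; q=S[(S[...,2]>.041)&(S[...,2]<.0475)]
r=cv2.minAreaRect(q[:,:2].astype(np.float32)); print("pack",len(q),r,q[:,2].mean(),"radio",rad(r[0]))
rr=(q[:,:2]-[.649,.011])@Rz*1000+[-36.5,75]; print("radio ranges",np.percentile(rr,[1,99],axis=0))
print("tool",np.linalg.inv(W)@np.r_[r[0],.03,1])
Q=P[130:250,160:410].reshape(-1,3); f=Q[(Q[:,2]>.058)&(Q[:,2]<.066)]; rr=(f[:,:2]-[.649,.011])@Rz*1000+[-36.5,75]; rr=rr[rr[:,0]<-100]; print("front x",np.percentile(rr[:,0],[1,50,99]),"y",np.percentile(rr[:,1],[1,99]))
t=Q[(Q[:,2]>.049)&(Q[:,2]<.055)]; rr=(t[:,:2]-[.649,.011])@Rz*1000+[-36.5,75]; rr=rr[rr[:,0]<-147]; print("tab x",np.percentile(rr[:,0],[1,99]))
fl=Q[(Q[:,2]>.010)&(Q[:,2]<.018)]; print("floor z",np.median(fl[:,2]),len(fl))
E
```

```text
pack 1658 ((0.5605201125144958, -0.03754817694425583), (0.025933563709259033, 0.05016162246465683), 76.64563751220703) 0.04352015262258158 radio [-107.94705368    3.71932594]
radio ranges [[-132.43946978   -9.53555849]
 [ -83.96957573   16.94362448]]
tool [0.14429853 0.00275664 0.00589872 1.        ]
front x [-144.44920758 -141.70219845 -138.09070269] y [-87.86174899  87.65368156]
tab x [-174.20703405 -147.42278777]
floor z 0.013715926375051535 7730
```

Emit:
play_rows(deltas=[{"wx":0,"wy":0,"wz":2.5,"x":6,"y":1.1,"z":-40,"fingers":-0.2},{"wx":0,"wy":0,"wz":2.5,"x":6,"y":1.1,"z":-85,"fingers":-0.2},{"wx":0,"wy":0,"wz":2.5,"x":6,"y":1.1,"z":-115,"fingers":-0.2},{"wx":0,"wy":0,"wz":2.5,"x":6,"y":1.1,"z":-128,"fingers":-0.2},{"wx":0,"wy":0,"wz":2.5,"x":6,"y":1.1,"z":-132,"fingers":-0.2},{"wx":0,"wy":0,"wz":2.5,"x":6,"y":1.1,"z":-132,"fingers":-0.2}])

```text
time: 17.95
tool_pos: [0.5626, -0.0378, 0.0444]
tcp_rot: [0.185, 1.562, -0.185]
wrist_force: [0.8, 0.0, -0.2]
width: 0.602
```

```bash
python3 chk.py w15
```

```text
17.95 [ 0.5626 -0.0378  0.0444] F [ 0.8  0.  -0.2] Ftool [0.2 0.2 0.8] w 51.1
hole in tool [-0.04553028  0.06762917  0.07268639]
```

View pics/w15.png

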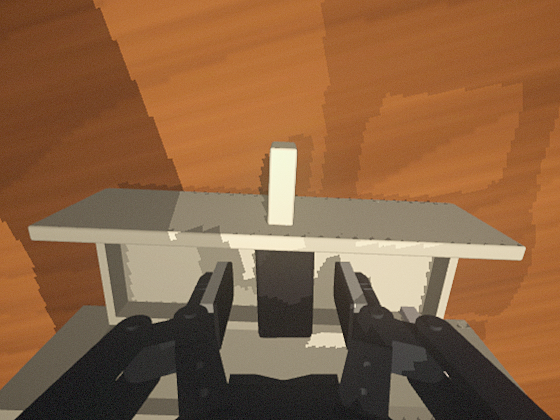

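Emit:
play_rows(deltas=[{"wx":0,"wy":0,"wz":0,"x":0,"y":0,"z":0,"fingers":0.2},{"wx":0,"wy":0,"wz":0,"x":0,"y":0,"z":0,"fingers":0.6},{"wx":0,"wy":0,"wz":0,"x":0,"y":0,"z":0,"fingers":1},{"wx":0,"wy":0,"wz":0,"x":0,"y":0,"z":0,"fingers":1},{"wx":0,"wy":0,"wz":0,"x":0,"y":0,"z":0,"fingers":1},{"wx":0,"wy":0,"wz":0,"x":0,"y":0,"z":0,"fingers":1}], grip_force=40)

```text
time: 18.75
tool_pos: [0.5631, -0.0379, 0.0448]
tcp_rot: [0.185, 1.561, -0.185]
wrist_force: [-0.8, -0.2, 5.8]
width: 0.298
```

```bash
python3 chk.py w16; python3 - <<'E'
from h import *
t=dict(np.load("top1.npz"));P=cloud(t)
f=t["frame"].astype(int)
# dish: yellow mask near
h=(P[...,2]>.003)&(P[...,2]<.03)&(f[...,1]>120)
h=h.astype(np.uint8); n,l,st,ce=cv2.connectedComponentsWithStats(h)
i=l[230,405]; print(i,st[i]); q=P[l==i]; r=cv2.minAreaRect(q[:,:2].astype(np.float32)); print("dish",r)
q2=q[q[:,2]>.014]; print(cv2.minAreaRect(q2[:,:2].astype(np.float32)),np.median(q[q[:,2]<.012][:,2]))
d=dict(np.load("w14.npz"));
E
```

```text
18.75 [ 0.5631 -0.0379  0.0448] F [-0.8 -0.2  5.8] Ftool [-5.8 -0.4 -0.8] w 25.3
hole in tool [-0.04498502  0.0676352   0.07223139]
34 [ 374  198   63   65 2394]
dish ((0.44607943296432495, -0.2896481454372406), (0.1471581906080246, 0.12944959104061127), 20.675533294677734)
((0.4443586766719818, -0.2864099442958832), (0.139692485332489, 0.12212279438972473), 21.034542083740234) 0.006766938028002656
```

The pack is gripped at 25 mm width. The dish centre is (0.444, −0.286) and its 140×122 mm outline matches. Lifting and carrying it over.

Emit:
play_rows(deltas=[{"wx":0,"wy":0,"wz":0,"x":0,"y":0,"z":15,"fingers":1},{"wx":0,"wy":0,"wz":0,"x":0,"y":0,"z":50,"fingers":1},{"wx":0,"wy":0,"wz":0,"x":0,"y":0,"z":85,"fingers":1},{"wx":0,"wy":0,"wz":0,"x":-20,"y":-42,"z":95,"fingers":1},{"wx":0,"wy":0,"wz":0,"x":-44,"y":-92,"z":95,"fingers":1},{"wx":0,"wy":0,"wz":0,"x":-68,"y":-142,"z":95,"fingers":1},{"wx":0,"wy":0,"wz":0,"x":-92,"y":-192,"z":95,"fingers":1},{"wx":0,"wy":0,"wz":0,"x":-112,"y":-234,"z":95,"fingers":1},{"wx":0,"wy":0,"wz":0,"x":-118.7,"y":-248.5,"z":95,"fingers":1},{"wx":0,"wy":0,"wz":0,"x":-118.7,"y":-248.5,"z":95,"fingers":1}])

```text
time: 20.05
tool_pos: [0.4429, -0.2867, 0.1387]
tcp_rot: [0.187, 1.563, -0.186]
wrist_force: [0.7, 1.2, -0.4]
width: 0.295
```

```bash
python3 chk.py w17; python3 - <<'E'
from h import *
d=dict(np.load("w17.npz"));P=cloud(d,d["W"])
q=P[(P[...,2]>.015)&(P[...,2]<.024)&(abs(P[...,0]-.444)<.1)&(abs(P[...,1]+.286)<.1)]
print(len(q),cv2.minAreaRect(q[:,:2].astype(np.float32)))
E
```

```text
20.05 [ 0.4429 -0.2867  0.1387] F [ 0.7  1.2 -0.4] Ftool [0.4 1.3 0.4] w 25.1
hole in tool [0.04886481 0.33781868 0.13021352]
3781 ((0.4451170265674591, -0.28487324714660645), (0.14004607498645782, 0.11999113112688065), 21.066024780273438)
```

View pics/w17.png

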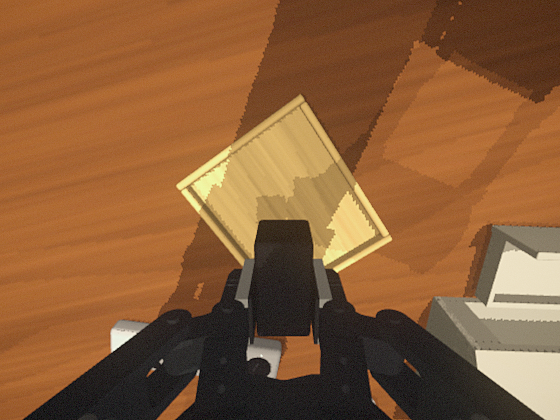

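The dish centre is confirmed at (0.445, −0.285) and the pack is held over it. Checking its level, then lowering.

```bash
python3 - <<'E'
from h import *
d=dict(np.load("w17.npz"));P=cloud(d,d["W"])
S=P[225:300,265:302].reshape(-1,3); S=S[np.isfinite(S[:,0])]; print(np.percentile(S[:,2],[5,50,95]))
S=S[abs(S[:,2]-np.median(S[:,2]))<.01]; c=S.mean(0); n=np.linalg.svd(S-c,full_matrices=False)[2][2]; n*=np.sign(n[2]); print(c,n.round(3))
E
```

```text
[0.12066205 0.13719494 0.13823852]
[ 0.42744341 -0.28406834  0.13666246] [-0.112  0.03   0.993]
```

Emit:
play_rows(deltas=[{"wx":0,"wy":0,"wz":0,"x":2,"y":1.5,"z":-40,"fingers":1},{"wx":0,"wy":0,"wz":0,"x":2,"y":1.5,"z":-75,"fingers":1},{"wx":0,"wy":0,"wz":0,"x":2,"y":1.5,"z":-90,"fingers":1},{"wx":0,"wy":0,"wz":0,"x":2,"y":1.5,"z":-95,"fingers":1},{"wx":0,"wy":0,"wz":0,"x":2,"y":1.5,"z":-98,"fingers":1},{"wx":0,"wy":0,"wz":0,"x":2,"y":1.5,"z":-98,"fingers":1}])

```text
time: 20.85
tool_pos: [0.4461, -0.2852, 0.0415]
tcp_rot: [0.184, 1.561, -0.185]
wrist_force: [-0.8, 0.7, -0.7]
width: 0.293
```

```bash
python3 chk.py w18; python3 - <<'E'
from h import *
for w,h0 in (("w17",.1379),("w18",.0407)):
    d=dict(np.load(w+".npz"));P=cloud(d,d["W"])
    S=P[255:325,265:302].reshape(-1,3); S=S[np.isfinite(S[:,0])&(abs(S[:,2]-h0)<.008)]; c=S.mean(0); n=np.linalg.svd(S-c,full_matrices=False)[2][2]; n*=np.sign(n[2]); print(w,len(S),c,n.round(3),"top z-expected",c[2]-h0)
E
```

```text
20.85 [ 0.4461 -0.2852  0.0415] F [-0.8  0.7 -0.7] Ftool [ 0.7  0.5 -0.9] w 24.9
hole in tool [-0.04850047  0.33531198  0.12834779]
w17 2574 [ 0.4385472  -0.2867609   0.13742456] [0.005 0.001 1.   ] top z-expected -0.0004754422464365027
w18 2580 [ 0.44170702 -0.28527782  0.04023684] [ 0.001 -0.001  1.   ] top z-expected -0.00046315503126839047
```

View pics/w18.png

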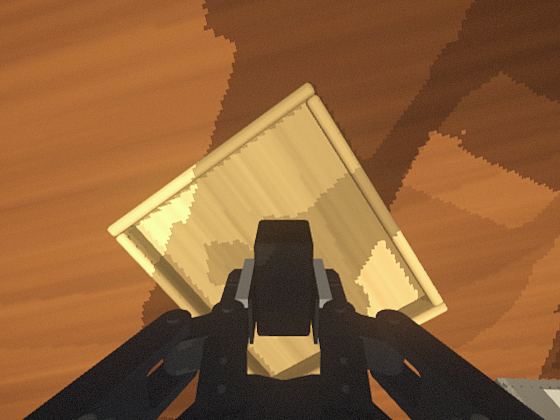

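The pack is level, with its underside about 4 mm above the dish floor.

Emit:
play_rows(deltas=[{"wx":0,"wy":0,"wz":0,"x":0,"y":0,"z":-1.5,"fingers":1},{"wx":0,"wy":0,"wz":0,"x":0,"y":0,"z":-2.7,"fingers":1},{"wx":0,"wy":0,"wz":0,"x":0,"y":0,"z":-3.7,"fingers":1},{"wx":0,"wy":0,"wz":0,"x":0,"y":0,"z":-4.3,"fingers":1},{"wx":0,"wy":0,"wz":0,"x":0,"y":0,"z":-4.3,"fingers":1}])

```text
time: 21.52
tool_pos: [0.4453, -0.2849, 0.0369]
tcp_rot: [0.185, 1.563, -0.185]
wrist_force: [-3.3, 0.8, 4.9]
width: 0.295
```

Contact at about 5 N. I'll release and rise.

Emit:
play_rows(deltas=[{"wx":0,"wy":0,"wz":0,"x":0,"y":0,"z":0.5,"fingers":0.35},{"wx":0,"wy":0,"wz":0,"x":0,"y":0,"z":0.5,"fingers":0.2},{"wx":0,"wy":0,"wz":0,"x":0,"y":0,"z":0.5,"fingers":0.0},{"wx":0,"wy":0,"wz":0,"x":0,"y":0,"z":0.5,"fingers":-0.1},{"wx":0,"wy":0,"wz":0,"x":0,"y":0,"z":0.5,"fingers":-0.1},{"wx":0,"wy":0,"wz":0,"x":0,"y":0,"z":15,"fingers":-0.1},{"wx":0,"wy":0,"wz":0,"x":0,"y":0,"z":60,"fingers":-0.1},{"wx":0,"wy":0,"wz":0,"x":0,"y":0,"z":120,"fingers":-0.1},{"wx":0,"wy":0,"wz":0,"x":0,"y":0,"z":180,"fingers":-0.1},{"wx":0,"wy":0,"wz":0,"x":-40,"y":-40,"z":200,"fingers":-0.1},{"wx":0,"wy":0,"wz":0,"x":-40,"y":-80,"z":200,"fingers":-0.1},{"wx":0,"wy":0,"wz":0,"x":-40,"y":-80,"z":200,"fingers":-0.1}])

```text
time: 23.02
tool_pos: [0.4051, -0.3673, 0.2382]
tcp_rot: [0.185, 1.56, -0.189]
wrist_force: [-0.5, 0.4, -0.2]
width: 0.552
```

```bash
python3 chk.py w19; python3 - <<'E'
from h import *
from workcell import monitor, eyes
for n in ("top","scene"):
    t=eyes.read_camera(n); np.savez(n+"9.npz",**t); cv2.imwrite(f"pics/{n}9.png",t["frame"][:,:,::-1])
    if n=="scene": cv2.imwrite("pics/s9c.png",cv2.resize(t["frame"][140:340,70:490,::-1],None,fx=1.9,fy=1.9,interpolation=cv2.INTER_CUBIC))
    o=dict(np.load(n+"0.npz")); A=cloud(o);B=cloud(t)
d=dict(np.load("w19.npz"));P=cloud(d,d["W"])
q=P[(P[...,2]>.030)&(P[...,2]<.045)&(abs(P[...,0]-.445)<.06)&(abs(P[...,1]+.285)<.06)]; print("pack",len(q),cv2.minAreaRect(q[:,:2].astype(np.float32)),np.median(q[:,2]))
t=dict(np.load("top9.npz"));o=dict(np.load("top0.npz"))
for nm,(u0,u1,v0,v1) in dict(remote=(415,482,163,205),holder=(382,416,122,158),vase=(125,185,100,160),pin=(165,190,215,245)).items():
    df=np.abs(t["frame"][v0:v1,u0:u1].astype(int)-o["frame"][v0:v1,u0:u1]).max(-1); print(nm,np.median(df),(df>40).sum())
P=cloud(t); r=P[210:265,155:215].reshape(-1,3); a=r[(r[:,2]>.108)&(r[:,2]<.125)]; print("pin cap",len(a),a.mean(0))
E
```

```text
23.025 [ 0.4051 -0.3673  0.2382] F [-0.5  0.4 -0.2] Ftool [ 0.2  0.2 -0.6] w 46.9
hole in tool [0.14768909 0.42546754 0.14730998]
pack 1091 ((0.4428236186504364, -0.2856177091598511), (0.02614024467766285, 0.05063619837164879), 75.86063385009766) 0.03541485469534977
remote 14.0 1288
holder 2.0 0
vase 3.0 0
pin 3.0 0
pin cap 35 [0.43315199 0.29485714 0.11612652]
```

View pics/w19.png

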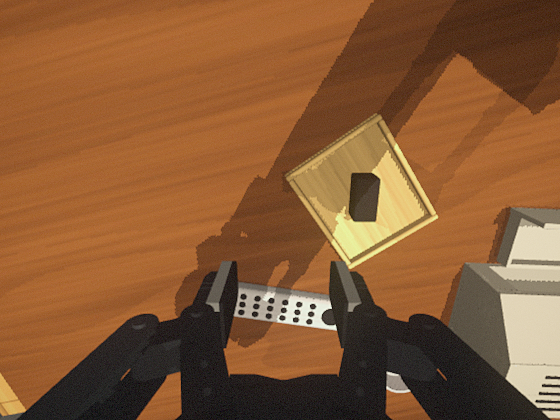

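View pics/s9c.png

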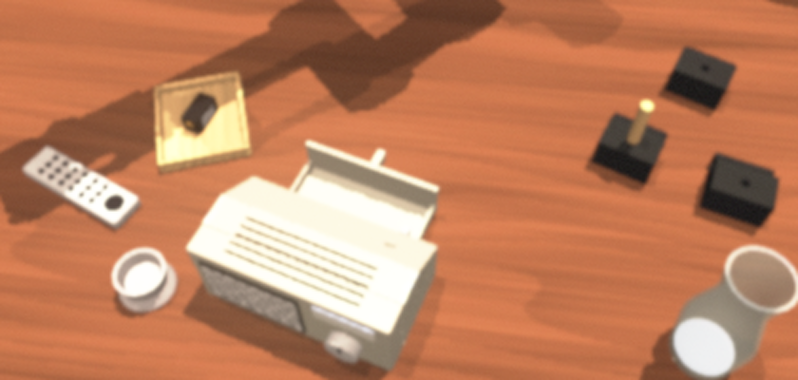

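View pics/top9.png

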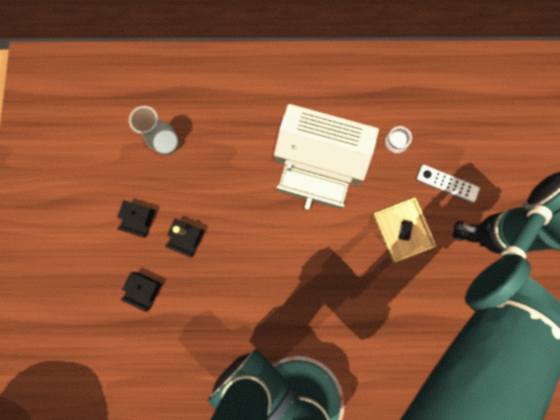

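In the views, the pack sits flat at the dish centre (top z 35 mm) and the tray is open. The pin's cap is at 116 mm in its socket, and the holder and vase are unchanged. The remote region differs only by the arm's shadow and occlusion; its outline is at the same pixels as before.

```bash
python3 -c "
from workcell import finish_job
print(finish_job())"
```

```text
the job is handed in; nothing more can be done
None
```

The job is done and handed in at about 23 s of robot time, with every step in the order asked. The hand-in gives no verdict.

**What I did:**
- **Latch:** I took the pin from the rightmost stand and pushed it about 26 mm down the hole, square to the shoulder. The push peaked at about 5 N, and the tray sprang out by about 20 mm.
- **Pin:** I put it back upright in the same socket.
- **Tray:** I pulled it by the tab until it stopped. At the stop the pull met about 10 N and the tray moved no further.
- **Pack:** I lifted it out, lowered it level into the dish until it touched at about 5 N, then released it.

**Last checks:**
- **Pack:** its top is 35 mm above the counter (36 expected), lying flat in the middle of the dish.
- **Pin:** the handle end is 116 mm up, the same as at the start.
- **Tray:** measured just after the pull, it was about 80 mm out. The final pictures still show it open.
- **Holder and vase:** no change in the top view.
- **Remote:** the before-and-after comparison flagged this area, but the arm and its shadow now cover part of it. By eye the remote sits where it was.
- **Robot:** the gripper is clear and touching nothing.

The top and wrist cameras disagreed by 2–3 mm on the pin's position. I used the wrist camera for the grasp and both insertions.

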